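# Recharge the tumbling barrel with the good crystal balls

## Task

Roll the tumbling barrel over on the bench, without lifting it, until its loading port faces straight up. Then scoop every green crystal ball out of the rinse tub with the wire scoop, holding each scoopful clear above the tub until the amber chips have dropped back into it, and tip the balls into the barrel from low over the port; the fingers must not touch the balls. At the end all the balls are in the barrel with its port still facing up, all the chips are in the tub, the scoop stands upright in the middle of its rubber mat, and the other things on the bench have been left alone.

Things in the scene. Friction and masses are not known exactly. Their poses are not given: they have to be found in the camera images.
- tub: Fixed steel rinse tub with blue rim, drained, 359 (its y) x 180 (its x) x 63 mm high, with a ramp inside at each end (y). Origin: centre of its underside on the bench. Its +y end is nearer the barrel. The glass lies loose on its floor.
- tub_floor (a point): Centre of the tub's flat inner floor, 6 mm above the bench; same axes. The floor is 210 mm long (y, +-105) and 138 mm wide (x, +-69). From its two y ends ramps rise at 40 degrees from level to the rim, 63 mm above the bench; the long walls rise at 80 degrees.
- barrel: Loose empty tumbling barrel, 190 mm long, 2 kg, lying on two rubber end discs (148 mm diameter, 12 mm thick) on which it rolls; empty, it stays where it is left; loaded, it settles with the glass at the bottom. Origin: on its axis half-way along, 74 mm above the bench. x: the axis; z: out through the middle of the loading port. At the start the port looks about 70 degrees away from up, towards the tub (-y).
- barrel_port (a point): Centre of the port mouth, 69 mm from the barrel's axis along z; same axes as the barrel. The shell (radius 64 inside, 69 outside) is open 35 degrees either side of z, over the whole 166 mm between the discs. Yellow bars (8 mm wide, at 61 to 71 mm radius) frame its two long edges, 35 degrees either side; a finger put into the port can push on them to roll the barrel.
- scoop_grip (a point): Wire scoop, 0.3 kg, standing level on its wires. This point: centre of its green grip, a block 84 mm long (x), 36 mm thick (y), 26 mm high (z), carried over the basket by a rigid wire bail from both sides; front and back of the grip are free. z up, +y to the open nose. Underside of the wires at z = -105 mm. Glass enters under the grip.
- scoop_nose (a point): Middle of the scoop's open front edge, at its underside: 66 mm ahead (+y) of the grip's centre, 105 mm below; same axes. Five 4 mm wires, 28 mm apart (24 mm gaps, x +-56), run back 108 mm from free front ends and bend up into a back fence 46 mm high, 115 mm behind the nose. Side rails, up to 46 mm high, reach out to x +-68.
- drip_mat: Fixed black rubber mat, 190 x 190 x 3 mm, where the scoop stands at the start; origin at the centre of its underside.
- tumbler: Bystander: green drinking glass, 72 mm across, 85 mm high, origin under its base.
- grit_jar: Bystander: amber jar with white cap, 68 mm across, 100 mm high, origin under its base.
- brush: Bystander: hand brush lying on the bench; origin at its underside.
- ball1_center (a point): Centre of a polished green crystal ball, 38 mm diameter, 89 g. May be absent; three to five are present. Too wide to fall between the scoop's wires.
- ball2_center (a point): Centre of a polished green crystal ball, 38 mm diameter, 89 g. May be absent; three to five are present. Too wide to fall between the scoop's wires.
- ball3_center (a point): Centre of a polished green crystal ball, 38 mm diameter, 89 g. May be absent; three to five are present. Too wide to fall between the scoop's wires.
- ball4_center (a point): Centre of a polished green crystal ball, 38 mm diameter, 89 g. May be absent; three to five are present. Too wide to fall between the scoop's wires.
- ball5_center (a point): Centre of a polished green crystal ball, 38 mm diameter, 89 g. May be absent; three to five are present. Too wide to fall between the scoop's wires.
- chip1_center (a point): Centre of an amber glass chip, tumbled round, about 19 x 13 x 13 mm, 10 g; falls between the scoop's wires.
- chip2_center (a point): Centre of an amber glass chip, tumbled round, about 19 x 13 x 13 mm, 10 g; falls between the scoop's wires.
- chip3_center (a point): Centre of an amber glass chip, tumbled round, about 19 x 13 x 13 mm, 10 g; falls between the scoop's wires.
- chip4_center (a point): Centre of an amber glass chip, tumbled round, about 19 x 13 x 13 mm, 10 g; falls between the scoop's wires.
- chip5_center (a point): Centre of an amber glass chip, tumbled round, about 19 x 13 x 13 mm, 10 g; falls between the scoop's wires.
- chip6_center (a point): Centre of an amber glass chip, tumbled round, about 19 x 13 x 13 mm, 10 g; falls between the scoop's wires.
There are look-alikes about, which are no part of the job. What is shaped like the part that bears ball1_center but brown or purple is not meant.

How it is judged:
On the way, in this order (a step that is already met when the one before it is completed fails the run):
1. the barrel has been rolled port up (within 0.25 rad) and lies still (angle between barrel's own z axis and vertical below 0.25 rad and linear speed of barrel below 0.03 m/s), for 0.3 s.
2. the scoop holds at least one ball clear above the tub rim, and no chip (height (world z) of scoop_grip above 0.19 m and (((x of ball1_center in the frame of scoop_grip between -0.064 and 0.064 m and y of ball1_center in the frame of scoop_grip between -0.055 and 0.07 m and z of ball1_center in the frame of scoop_grip between -0.106 and -0.05 m) and height (world z) of ball1_center above 0.075 m) or ((x of ball2_center in the frame of scoop_grip between -0.064 and 0.064 m and y of ball2_center in the frame of scoop_grip between -0.055 and 0.07 m and z of ball2_center in the frame of scoop_grip between -0.106 and -0.05 m) and height (world z) of ball2_center above 0.075 m) or ((x of ball3_center in the frame of scoop_grip between -0.064 and 0.064 m and y of ball3_center in the frame of scoop_grip between -0.055 and 0.07 m and z of ball3_center in the frame of scoop_grip between -0.106 and -0.05 m) and height (world z) of ball3_center above 0.075 m) or ((x of ball4_center in the frame of scoop_grip between -0.064 and 0.064 m and y of ball4_center in the frame of scoop_grip between -0.055 and 0.07 m and z of ball4_center in the frame of scoop_grip between -0.106 and -0.05 m) and height (world z) of ball4_center above 0.075 m) or ((x of ball5_center in the frame of scoop_grip between -0.064 and 0.064 m and y of ball5_center in the frame of scoop_grip between -0.055 and 0.07 m and z of ball5_center in the frame of scoop_grip between -0.106 and -0.05 m) and height (world z) of ball5_center above 0.075 m)) and not (x of chip1_center in the frame of scoop_grip between -0.064 and 0.064 m and y of chip1_center in the frame of scoop_grip between -0.055 and 0.07 m and z of chip1_center in the frame of scoop_grip between -0.106 and -0.05 m) and not (x of chip2_center in the frame of scoop_grip between -0.064 and 0.064 m and y of chip2_center in the frame of scoop_grip between -0.055 and 0.07 m and z of chip2_center in the frame of scoop_grip between -0.106 and -0.05 m) and not (x of chip3_center in the frame of scoop_grip between -0.064 and 0.064 m and y of chip3_center in the frame of scoop_grip between -0.055 and 0.07 m and z of chip3_center in the frame of scoop_grip between -0.106 and -0.05 m) and not (x of chip4_center in the frame of scoop_grip between -0.064 and 0.064 m and y of chip4_center in the frame of scoop_grip between -0.055 and 0.07 m and z of chip4_center in the frame of scoop_grip between -0.106 and -0.05 m) and not (x of chip5_center in the frame of scoop_grip between -0.064 and 0.064 m and y of chip5_center in the frame of scoop_grip between -0.055 and 0.07 m and z of chip5_center in the frame of scoop_grip between -0.106 and -0.05 m) and not (x of chip6_center in the frame of scoop_grip between -0.064 and 0.064 m and y of chip6_center in the frame of scoop_grip between -0.055 and 0.07 m and z of chip6_center in the frame of scoop_grip between -0.106 and -0.05 m)), for 0.3 s.
3. every ball is in the barrel (x of ball1_center in the frame of barrel between -0.085 and 0.085 m and y of ball1_center in the frame of barrel between -0.062 and 0.062 m and z of ball1_center in the frame of barrel between -0.062 and 0.05 m and x of ball2_center in the frame of barrel between -0.085 and 0.085 m and y of ball2_center in the frame of barrel between -0.062 and 0.062 m and z of ball2_center in the frame of barrel between -0.062 and 0.05 m and x of ball3_center in the frame of barrel between -0.085 and 0.085 m and y of ball3_center in the frame of barrel between -0.062 and 0.062 m and z of ball3_center in the frame of barrel between -0.062 and 0.05 m and x of ball4_center in the frame of barrel between -0.085 and 0.085 m and y of ball4_center in the frame of barrel between -0.062 and 0.062 m and z of ball4_center in the frame of barrel between -0.062 and 0.05 m and x of ball5_center in the frame of barrel between -0.085 and 0.085 m and y of ball5_center in the frame of barrel between -0.062 and 0.062 m and z of ball5_center in the frame of barrel between -0.062 and 0.05 m), for 0.3 s.
At the end, for the whole second after the job is handed in: Every ball present lies at rest inside the barrel; the barrel lies on the bench with its port within 0.45 rad of straight up; every chip is inside the tub; the scoop stands upright (within 0.12 rad) on its mat, its grip within 70 mm of over the mat's centre, let go and at rest (all of step 3 and angle between barrel's own z axis and vertical below 0.45 rad and linear speed of each of barrel, scoop below 0.03 m/s and height (world z) of barrel below 0.085 m and linear speed of each of ball1, ball2, ball3, ball4, ball5 below 0.05 m/s and x of chip1_center in the frame of tub between -0.085 and 0.085 m and y of chip1_center in the frame of tub between -0.172 and 0.172 m and z of chip1_center in the frame of tub between 0 and 0.06 m and x of chip2_center in the frame of tub between -0.085 and 0.085 m and y of chip2_center in the frame of tub between -0.172 and 0.172 m and z of chip2_center in the frame of tub between 0 and 0.06 m and x of chip3_center in the frame of tub between -0.085 and 0.085 m and y of chip3_center in the frame of tub between -0.172 and 0.172 m and z of chip3_center in the frame of tub between 0 and 0.06 m and x of chip4_center in the frame of tub between -0.085 and 0.085 m and y of chip4_center in the frame of tub between -0.172 and 0.172 m and z of chip4_center in the frame of tub between 0 and 0.06 m and x of chip5_center in the frame of tub between -0.085 and 0.085 m and y of chip5_center in the frame of tub between -0.172 and 0.172 m and z of chip5_center in the frame of tub between 0 and 0.06 m and x of chip6_center in the frame of tub between -0.085 and 0.085 m and y of chip6_center in the frame of tub between -0.172 and 0.172 m and z of chip6_center in the frame of tub between 0 and 0.06 m and horizontal distance between scoop_grip and drip_mat below 0.07 m and height (world z) of scoop_grip below 0.118 m and angle between scoop_grip's own z axis and vertical below 0.12 rad); the robot touches nothing.
It fails at once if a ball is touched with the fingers (over 1 N) (contact force between the fingers and ball1 above 1 N or contact force between the fingers and ball2 above 1 N or contact force between the fingers and ball3 above 1 N or contact force between the fingers and ball4 above 1 N or contact force between the fingers and ball5 above 1 N).
It fails at once if a ball is dropped from a height or thrown (over 2.5 m/s) (linear speed of any of ball1, ball2, ball3, ball4, ball5 above 2.5 m/s).
It fails at once if the barrel is lifted instead of rolled (height (world z) of barrel above 0.105 m).
It fails at once if another thing on the bench is pushed more than 30 mm or knocked over (distance of any of tumbler, grit_jar, brush from where it was at the start of the episode above 0.03 m or angle between any of tumbler, grit_jar's own z axis and vertical above 0.5 rad).
Of ball1, ball2, ball3, ball4, ball5 only 3 to 5 are there at a start; the rules pass over those that are not, and their reading is None.
At some moment in a run one of scoop, chip2, chip4 may be knocked a few centimetres aside while the robot is not near it.
It also fails if it takes over 210 s, if anything falls off the work surface, if the arm or the gripper's body presses on something with over 40 N, if the wrist force passes 120 N, or if a joint passes its speed limit or range.

## Robot

A 7-joint arm with a two-finger parallel gripper is mounted at the origin on the work surface. World frame = base frame: x ahead of the robot, y to its left, z up, the work surface at z = 0. Lengths are in m, angles in rad, forces in N, time in s.
With the tool pointing down it reaches from about 0.4 to 0.875 m from the base axis. Payload 19.3 kg.
Tool frame: the origin (TCP) lies midway between the tips of the shut fingers; the grasp point (between the pads) lies 19 mm behind it; z points along the fingers, y is the direction in which the jaws open and shut (so a half turn about z gives the same grasp; the last joint's range is limited). The gripper opens to 85 mm and grips with 20 to 120 N. Pads are 22 mm wide; open, the fingers measure 114 mm over their backs; the gripper's body (76 mm by 85 mm) begins 54 mm behind the grasp point. The pads swing forward as they close: fully open they stand 13 mm farther back than shut.
Start: joints at [-1.247, 0.521, -0.036, 1.599, 0.021, 1.021, -0.113], TCP at [0.24, 0.577, 0.231] pointing down, gripper open.
Joint ranges: [-2.91, 2.91], [-0.3, 2.13], [-1.5, 1.42], [0.17, 2.43], [-1.26, 4.41], [0.16, 1.93], [-2.52, 2.52]. Speed limits (rad/s): [1.89, 1.89, 2.39, 2.39, 3.01, 3.01, 3.01].

## Interface

Orientations are given as [roll, pitch, yaw] about the fixed x, y, z axes, in that order (R = Rz(yaw) Ry(pitch) Rx(roll)).
In Python, from workcell import bot gives the robot as it stands.
- The arm moves only by the tool servo_tool, never from a script. Its argument "plan" is a list of rows, each a list of 5 numbers: the shift along the world's x, y, z in mm, then the turn about the world's z in rad, then the gripper's target within -1 to 1 (shut at 1, half-way at 0, fully open at -1). In form: [[tx, ty, tz, yaw, jaw], ...]. A call has exactly 10 rows; each row is the pose to reach, as a shift and turn from the pose commanded when the call began; what a row does not reach only later rows make up. A row lasts 1/12 s, in which the tool goes at most 41.7 mm and 7.16 degrees, less where a joint would pass 70% of its speed; a pose out of reach is approached as far as the arm can. A call with a gripper value outside its range is refused whole. The fingers move at their own pace and stop on an object; "squeeze" is the grip in N (left out, the last holds). Time passes only in rows, so rows that repeat a pose let the fingers close, or fill a call up. It gives the time, the measured TCP pose, the force and the opening at its end, in the units of the state.
- bot.observe(): the state, without advancing time (a new reading comes with each control period).
- bot.grab_frame(name): name is "scene" or "top"; returns the picture (384x512x3 uint8, blue, green, red); there is no depth.
- bot.calibration(name): a dict with "fx", "fy", "cx", "cy" (pixels), "k1" (the pictures are not rectified: a ray, as slopes to the right and down, at radius r is drawn at 1 + k1 r^2 times it, then the intrinsics apply), "T" (4x4, takes a point from camera to world coordinates). Camera axes: x right, y down, z forward; pixel columns grow to the right and rows downward; lengths in m; the calibration is good to about 2 mm. A picture is of the moment at which its call begins. calibration takes no time and is no camera call.
- bot.job_done(): hands the job in, once; it reports no verdict.
The state is a dict: "clock": time; "qpos": joint angles; "qd": joint speeds; "joint_efforts": joint torques, N m; "position": TCP position; "tool_rot": TCP orientation; "force": force on the tool from outside, world axes, zero at the start; "moment": the same for the moment, N m; "grip_width": finger opening in m.
Only numpy, scipy, OpenCV 4.12 (cv2) and the standard library are available. Lean on these libraries where they do the work, as an engineer would, in place of code of your own. Each camera call takes 0.05 s, during which the arm holds its last target.

## Working session

There is one attempt and no reset: what is moved stays moved. The work goes in short steps, Python scripts to look and compute and a tool call to move; the robot and the scene stay as the last step left them, time stands still between calls to the robot, and variables do not carry over. Pictures are saved under pics/ and viewed, and the job is handed in when it is done.

Besides the shell and the picture viewer there is one more tool, called after "Emit:" in YAML: its name, and indented under it one key for each argument. servo_tool: Moves the arm, as the interface text tells. Its arguments: {"type":"object","properties":{"plan":{"type":"array","items":{"type":"array","items":{"type":"number"}}},"squeeze":{"type":"number"}},"required":["plan"]}

```bash
ls; mkdir -p pics
python3 - <<'E'
from workcell import bot
import cv2
print(bot.observe())
for n in ("scene","top"):
    c=bot.calibration(n); print(n,c)
    cv2.imwrite(f"pics/{n}0.png",bot.grab_frame(n))
E
```

```text
pics
{'clock': 0.0, 'qpos': array([-1.24717072,  0.52199994, -0.03630302,  1.59999877,  0.02117293,
        1.0211017 , -0.11278261]), 'qd': array([-2.01972895e-04, -5.24771115e-05,  5.04430425e-04,  5.82064628e-04,
       -2.07986057e-04,  1.48425725e-04, -1.64848559e-03]), 'joint_efforts': array([ 1.23436697e-03, -9.27114487e+01,  1.98023580e+00, -3.69941676e+01,
        1.76996860e-02,  7.81075156e-03,  3.85916195e-06]), 'position': array([0.23973907, 0.57682847, 0.23073807]), 'tool_rot': array([-3.14047102e+00,  6.94656459e-05,  2.74773905e+00]), 'force': array([ 0.35860425, -0.39572915, -0.75462249]), 'moment': array([-0.02085576, -0.00415529, -0.01082239]), 'grip_width': 0.08529271539252833}
scene {'fx': 440.5272466507796, 'fy': 440.5272466507796, 'cx': 254.09785497521608, 'cy': 190.5620656910276, 'k1': -0.05657588465925577, 'T': array([[ 0.42105615,  0.75054392, -0.50930889,  1.21362014],
       [ 0.9070237 , -0.34565798,  0.2404757 , -0.21236432],
       [ 0.00444089, -0.56320901, -0.82630254,  1.10319414],
       [ 0.        ,  0.        ,  0.        ,  1.        ]])}
top {'fx': 491.569325577486, 'fy': 491.569325577486, 'cx': 261.85594129217174, 'cy': 188.64185791928716, 'k1': -0.17641137442791052, 'T': array([[ 0.01440722, -0.99604936,  0.08762474,  0.42756725],
       [-0.99988761, -0.01398815,  0.0053948 ,  0.06861541],
       [-0.00414778, -0.08769261, -0.99613895,  1.73544052],
       [ 0.        ,  0.        ,  0.        ,  1.        ]])}
```

View pics/scene0.png

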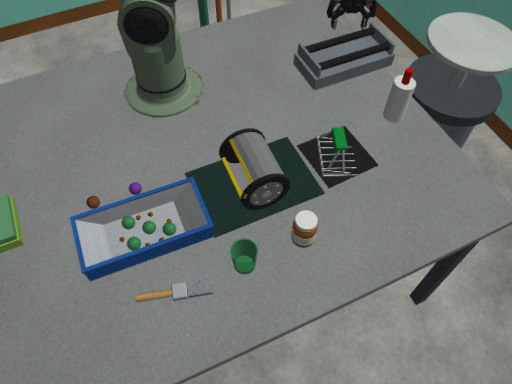

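View pics/top0.png

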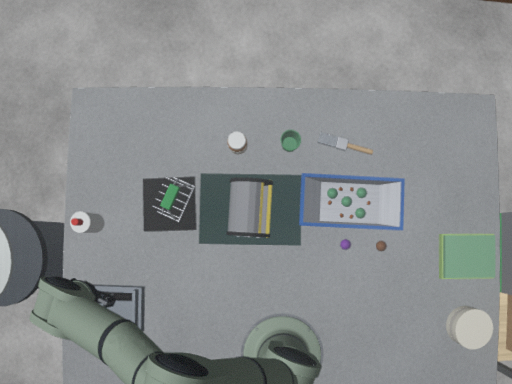

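```bash
cat > h.py <<'E'
import numpy as np, cv2
from workcell import bot
def cal(n):
    c=bot.calibration(n); K=np.array([[c['fx'],0,c['cx']],[0,c['fy'],c['cy']],[0,0,1.]]); return K,np.array([c['k1'],0,0,0,0]),c['T']
def ray(n,px):
    K,D,T=cal(n); p=cv2.undistortPointsIter(np.array([[px]],float),K,D,None,None,(3,50,1e-10))[0,0]
    return T[:3,3],T[:3,:3]@np.array([p[0],p[1],1])
def w(n,px,z):
    o,d=ray(n,px); return o+d*(z-o[2])/d[2]
def pix(n,P):
    K,D,T=cal(n); Ti=np.linalg.inv(T); P=np.atleast_2d(P).astype(float)
    q,_=cv2.projectPoints(P,cv2.Rodrigues(Ti[:3,:3])[0],Ti[:3,3],K,D); return q[:,0]
def tri(a,b):  # scene px, top px
    o1,d1=ray('scene',a);o2,d2=ray('top',b)
    A=np.c_[d1,-d2]; s=np.linalg.lstsq(A,o2-o1,rcond=None)[0]
    p1=o1+s[0]*d1;p2=o2+s[1]*d2; return (p1+p2)/2,np.linalg.norm(p1-p2)
def crop(n,f,x0,y0,x1,y1,k,img=None):
    im=bot.grab_frame(n) if img is None else img
    cv2.imwrite(f,cv2.resize(im[y0:y1,x0:x1],None,fx=k,fy=k,interpolation=cv2.INTER_CUBIC))
E
python3 - <<'E'
from h import *
s=cv2.imread('pics/scene0.png');t=cv2.imread('pics/top0.png')
crop('',"pics/s_tub.png",60,170,220,280,5,s)
crop('',"pics/t_all.png",135,120,415,260,2.85,t)
crop('',"pics/s_bar.png",190,110,390,250,4,s)
E
```

```text
(no output)
```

View pics/s_tub.png

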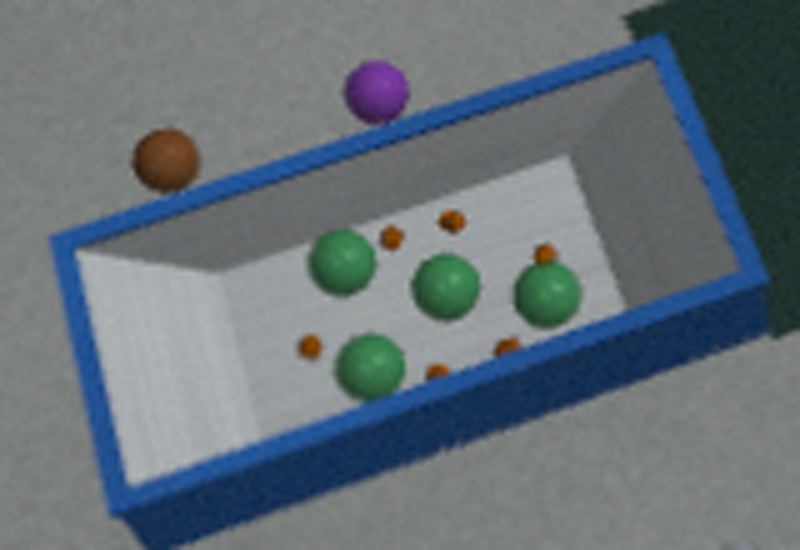

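View pics/t_all.png

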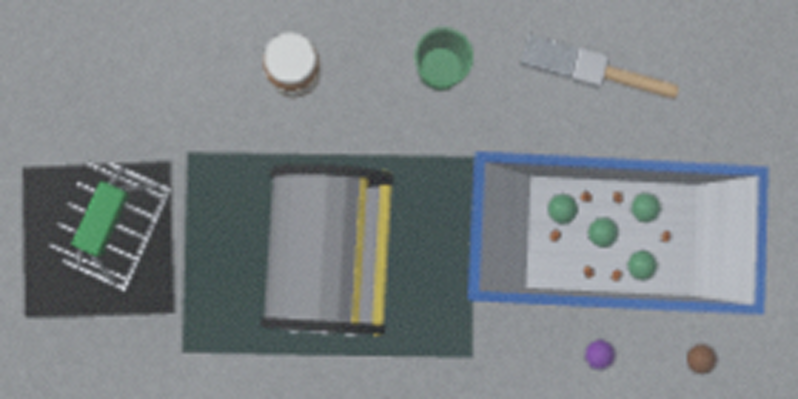

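View pics/s_bar.png

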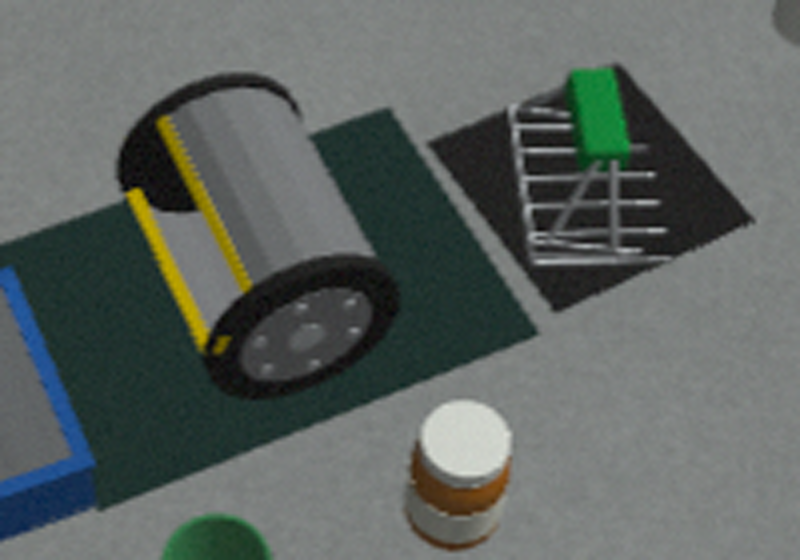

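Run:
```python
from h import *
np.set_printoptions(precision=4,suppress=True)
t=cv2.imread('pics/top0.png');s=cv2.imread('pics/scene0.png')
C=lambda u,v:(135+u/2.85,120+v/2.85)
print('balls');[print(w('top',C(*p),.025)) for p in [(562,208),(602,232),(645,207),(641,265)]]
print('rim');[print(w('top',C(*p),.063)) for p in [(476,153),(767,168),(763,313),(470,300)]]
print('mat');[print(w('top',C(*p),.003)) for p in [(22,167),(170,162),(174,312),(27,318)]]
hsv=cv2.cvtColor(t,cv2.COLOR_BGR2HSV)
m=cv2.inRange(hsv,(50,120,60),(75,255,255)); m[:,:150]=0;m[:,200:]=0
c=max(cv2.findContours(m,0,1)[0],key=cv2.contourArea);print('grip',cv2.minAreaRect(c))
(r,sz,a)=cv2.minAreaRect(c)
b=cv2.boxPoints((r,sz,a)); [print(w('top',p,.121)) for p in b]; print(w('top',r,.121))
hs=cv2.cvtColor(s,cv2.COLOR_BGR2HSV)
# barrel end cap hub in scene crop (307,337)/4+ (190,110); top crop disc
print('near disc hub',w('scene',(190+307/4,110+337/4),.074))
Y=cv2.inRange(hsv,(20,100,80),(35,255,255));Y[:,:220]=0;Y[:,290:]=0;Y[:170]=0;Y[250:]=0
n,l,st,ce=cv2.connectedComponentsWithStats(Y)
for i in range(1,n):
  if st[i,4]>20: print('yellow',st[i],ce[i])
print('bystanders',w('top',C(291,58),.1),w('top',C(444,58),.085),w('top',C(600,65),.02))
print('purple',w('top',C(599,354),.019))
print('disc', [w('top',C(*p),.148) for p in [(270,172),(265,325),(385,175),(383,328)]])
```

```text
balls
[ 0.5662 -0.1686  0.025 ]
[ 0.5373 -0.2182  0.025 ]
[ 0.5689 -0.2717  0.025 ]
[ 0.4973 -0.2667  0.025 ]
rim
[ 0.6281 -0.0592  0.063 ]
[ 0.6154 -0.4155  0.063 ]
[ 0.4392 -0.4092  0.063 ]
[ 0.4516 -0.0535  0.063 ]
mat
[0.6101 0.5057 0.003 ]
[0.6188 0.3178 0.003 ]
[0.432  0.3082 0.003 ]
[0.4209 0.4931 0.003 ]
grip ((163.5, 205.5), (1.0, 1.0), 90.0)
[0.5106 0.4042 0.121 ]
[0.5106 0.4009 0.121 ]
[0.5073 0.4008 0.121 ]
[0.5072 0.4041 0.121 ]
[0.5089 0.4025 0.121 ]
near disc hub [0.6055 0.1142 0.074 ]
yellow [259 183   5  50  83] [260.6988 208.0361]
yellow [266 185   6  49 153] [268.549  208.9935]
bystanders [0.734  0.1634 0.1   ] [ 0.7393 -0.0186  0.085 ] [ 0.7461 -0.2171  0.02  ]
purple [ 0.3878 -0.216   0.019 ]
disc [array([0.5928, 0.182 , 0.148 ]), array([0.4188, 0.1843, 0.148 ]), array([0.5912, 0.0508, 0.148 ]), array([0.4174, 0.0508, 0.148 ])]
```

Run:
```python
from h import *
np.set_printoptions(precision=4,suppress=True)
t=cv2.imread('pics/top0.png');s=cv2.imread('pics/scene0.png')
C=lambda u,v:(135+u/2.85,120+v/2.85)
S=lambda u,v:(190+u/4,110+v/4)
for a,b in [((163,122),(356,321)),((247,288),(363,178)),((133,195),(380,325)),((207,348),(388,185))]:
    print(tri(S(*a),C(*b)))
hsv=cv2.cvtColor(t,cv2.COLOR_BGR2HSV); print(hsv[197,170],hsv[192,172])
m=((t[...,1]>90)&(t[...,1].astype(int)>t[...,2]+40)).astype(np.uint8)*255; m[:,:150]=0;m[:,200:]=0
c=max(cv2.findContours(m,0,1)[0],key=cv2.contourArea)
r=cv2.minAreaRect(c);print(r)
P=[w('top',p,.121) for p in cv2.boxPoints(r)]; print(np.array(P),w('top',r[0],.121))
m=((s[...,1]>80)&(s[...,1].astype(int)>s[...,2]+40)).astype(np.uint8)*255; m[:,:320]=0;m[:,360:]=0;m[:110]=0;m[170:]=0
c=max(cv2.findContours(m,0,1)[0],key=cv2.contourArea);M=cv2.moments(c);q=(M['m10']/M['m00'],M['m01']/M['m00']);print(q,tri(q,r[0]))
```

```text
(array([0.4252, 0.0826, 0.1294]), np.float64(0.00208510060611647))
(array([0.5887, 0.0757, 0.1346]), np.float64(0.0003809293192751276))
(array([0.421 , 0.0553, 0.0538]), np.float64(0.004085230047262464))
(array([0.5865, 0.0461, 0.077 ]), np.float64(0.0005202285637401884))
[ 69 119 150] [ 69 116 149]
((169.14878845214844, 196.26097106933594), (10.127239227294922, 24.654590606689453), 24.775142669677734)
[[0.5092 0.4164 0.121 ]
 [0.5843 0.3839 0.121 ]
 [0.5706 0.3525 0.121 ]
 [0.4957 0.385  0.121 ]] [0.5399 0.3844 0.121 ]
(339.7085235920852, 137.58675799086757) (array([0.5401, 0.3849, 0.1177]), np.float64(0.0003293068851294466))
```

Emit:
servo_tool:
  plan:
    - [16, -33, 0, 0.1, 1]
    - [32, -65, 0, 0.2, 1]
    - [49, -97, 0, 0.3, 1]
    - [65, -130, 0, 0.35, 1]
    - [82, -162, 0, 0.35, 1]
    - [98, -194, 0, 0.35, 1]
    - [114, -227, 0, 0.35, 1]
    - [131, -259, 0, 0.35, 1]
    - [147, -291, 0, 0.35, 1]
    - [160, -316, 0, 0.35, 1]
  squeeze: 60

```text
clock: 0.93
position: [0.4006, 0.2584, 0.2312]
tool_rot: [-3.141, -0.0, 3.096]
force: [0.7, 0.8, -0.2]
grip_width: -0.0002
```

Emit:
servo_tool:
  plan:
    - [16, -32, 0, 0, 1]
    - [32, -64, 0, 0, 1]
    - [49, -96, 0, 0, 1]
    - [65, -128, 0, 0, 1]
    - [82, -160, 0, 0, 1]
    - [98, -192, 0, 0, 1]
    - [107, -211, 0, 0, 1]
    - [107, -211, 0, 0, 1]
    - [107, -211, -30, 0, 1]
    - [107, -211, -50, 0, 1]

```text
clock: 1.77
position: [0.5068, 0.05, 0.1802]
tool_rot: [3.141, 0.001, 3.097]
force: [-0.3, -0.2, -1.4]
grip_width: -0.0001
```

Emit:
servo_tool:
  plan:
    - [0, -6, -10, 0, 1]
    - [0, -6, -25, 0, 1]
    - [0, -6, -40, 0, 1]
    - [0, -6, -55, 0, 1]
    - [0, -6, -70, 0, 1]
    - [0, -6, -77, 0, 1]
    - [0, 0, -77, 0, 1]
    - [0, 4, -77, 0, 1]
    - [0, 8, -77, 0, 1]
    - [0, 12, -77, 0, 1]

```text
clock: 2.6
position: [0.5073, 0.0629, 0.1052]
tool_rot: [3.141, 0.001, 3.098]
force: [0.5, -2.5, 0.6]
grip_width: 0.0
```

Run:
```python
from h import *
crop('scene','pics/a1.png',190,90,390,250,4)
```

```text
(no output)
```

View pics/a1.png

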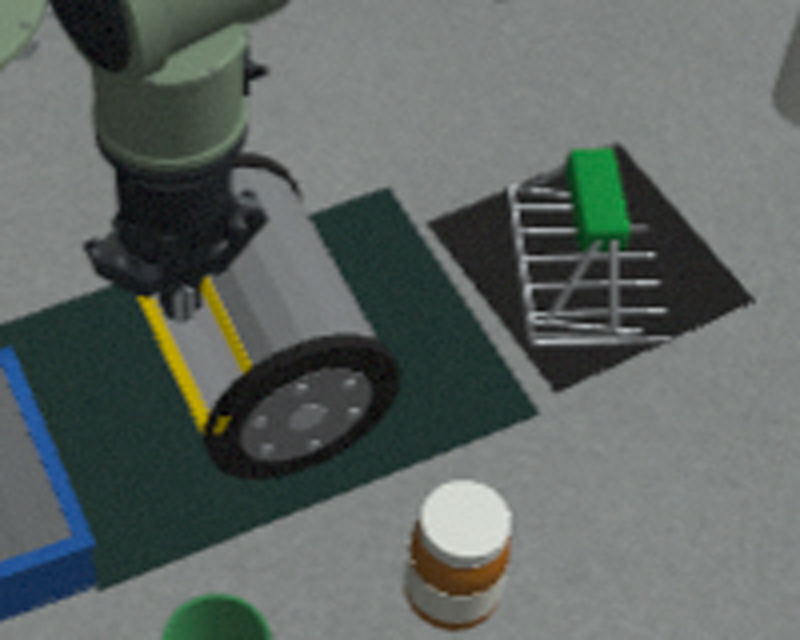

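Emit:
servo_tool:
  plan:
    - [0, 8, 0, 0, 1]
    - [1, 17, 0, 0, 1]
    - [1, 26, 0, 0, 1]
    - [2, 35, 0, 0, 1]
    - [2, 44, 0, 0, 1]
    - [2, 53, 0, 0, 1]
    - [3, 62, 0, 0, 1]
    - [3, 71, 0, 0, 1]
    - [3, 79, 0, 0, 1]
    - [4, 86, 0, 0, 1]

```text
clock: 3.48
position: [0.5107, 0.1492, 0.1043]
tool_rot: [3.142, -0.0, 3.098]
force: [-0.3, 0.0, -0.0]
grip_width: -0.0002
```

Emit:
servo_tool:
  plan:
    - [0, 6, 0, 0, 1]
    - [0, 12, 0, 0, 1]
    - [1, 18, 0, 0, 1]
    - [1, 24, 0, 0, 1]
    - [1, 30, 0, 0, 1]
    - [2, 36, 0, 0, 1]
    - [2, 42, 0, 0, 1]
    - [2, 46, 0, 0, 1]
    - [2, 50, 0, 0, 1]
    - [2, 52, 0, 0, 1]

```text
clock: 4.32
position: [0.5128, 0.2007, 0.1043]
tool_rot: [3.142, -0.0, 3.098]
force: [-0.2, -0.6, 0.3]
grip_width: 0.0001
```

Run:
```python
from h import *
crop('scene','pics/a2.png',190,90,390,250,4)
crop('top','pics/a2t.png',135,120,415,260,2.85)
```

```text
(no output)
```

View pics/a2.png

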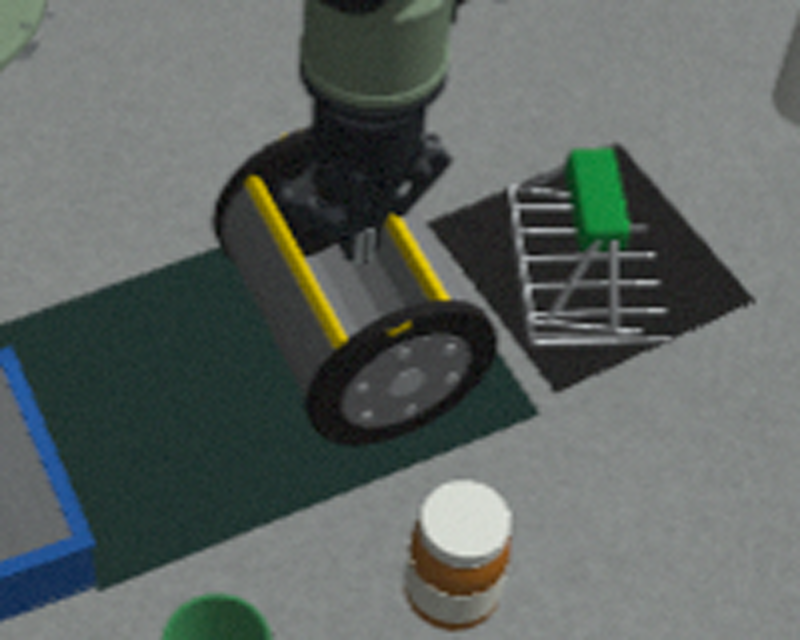

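View pics/a2t.png

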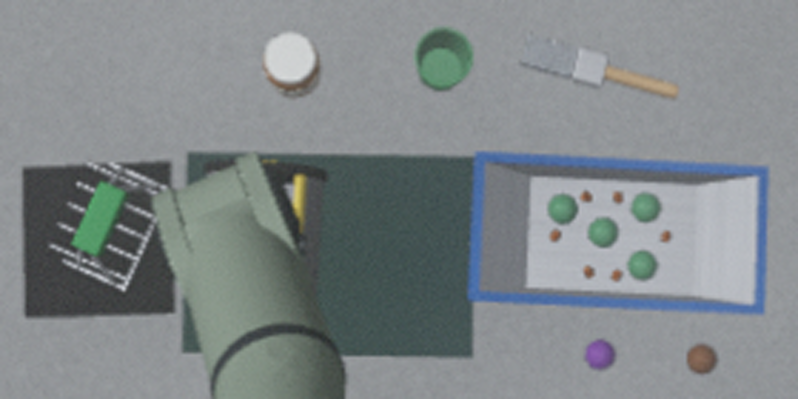

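```bash
cat >> h.py <<'E'
from scipy.optimize import least_squares
def barrel_fit(cam,left,right,hub=None,x0=(.51,.2,-.04,0)):
    # left: px on -y bar, right: px on +y bar (centre lines of outer faces)
    def pts(p,ang,xs,r):
        x,y,yaw,roll=p
        a=ang+roll  # angle from up toward +y
        c,s=np.cos(yaw),np.sin(yaw)
        L=np.array([[u,r*np.sin(a),.074+r*np.cos(a)] for u in xs])
        return np.c_[x+c*L[:,0]-s*L[:,1],y+s*L[:,0]+c*L[:,1],L[:,2]]
    def f(p):
        e=[]
        for obs,ang in ((left,-np.radians(35)),(right,np.radians(35))):
            q=pix(cam,pts(p,ang,[-.08,.08],.071)); d=(q[1]-q[0])/np.linalg.norm(q[1]-q[0]); n=np.array([-d[1],d[0]])
            e+=[n@(np.array(o)-q[0]) for o in obs]
        if hub is not None: e+=list(pix(cam,pts(p,0,[.095],0))[0]-hub)
        else: e+=[(p[0]-x0[0])*100]
        return e
    r=least_squares(f,x0); return r.x,np.abs(r.fun).max()
E
python3 - <<'E'
from h import *
S=lambda u,v:(190+u/4,90+v/4)
print(barrel_fit('scene',[S(262,195),S(300,262),S(335,325)],[S(400,225),S(435,285)],np.array(S(407,380))))
S0=lambda u,v:(190+u/4,110+v/4)
print(barrel_fit('scene',[S0(138,205),S0(170,272),S0(200,335)],[S0(167,130),S0(205,205),S0(243,280)],np.array(S0(307,337)),(.51,.11,-.04,-1.2)))
E
```

```text
(array([ 0.5121795 ,  0.19421817, -0.03568669, -0.08428873]), np.float64(1.1382519752586788))
(array([ 0.51042505,  0.12114337, -0.05175516, -1.23685931]), np.float64(0.6181670654888194))
```

Emit:
servo_tool:
  plan:
    - [0, -5, 0, 0, 1]
    - [0, -5, 25, 0, 1]
    - [0, -5, 55, 0, 1]
    - [0, 0, 85, 0, 1]
    - [0, 0, 100, 0, -1]
    - [0, 35, 110, 0, -1]
    - [5, 75, 110, -0.1, -1]
    - [10, 115, 110, -0.2, -1]
    - [15, 155, 110, -0.3, -1]
    - [20, 180, 110, -0.36, -1]

```text
clock: 5.25
position: [0.5321, 0.3838, 0.2142]
tool_rot: [3.141, -0.001, 2.734]
force: [0.0, 0.4, -0.1]
grip_width: 0.0722
```

Run:
```python
from h import *
crop('scene','pics/a3.png',190,90,390,250,4)
crop('top','pics/a3t.png',135,150,315,260,4)
```

```text
(no output)
```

View pics/a3.png

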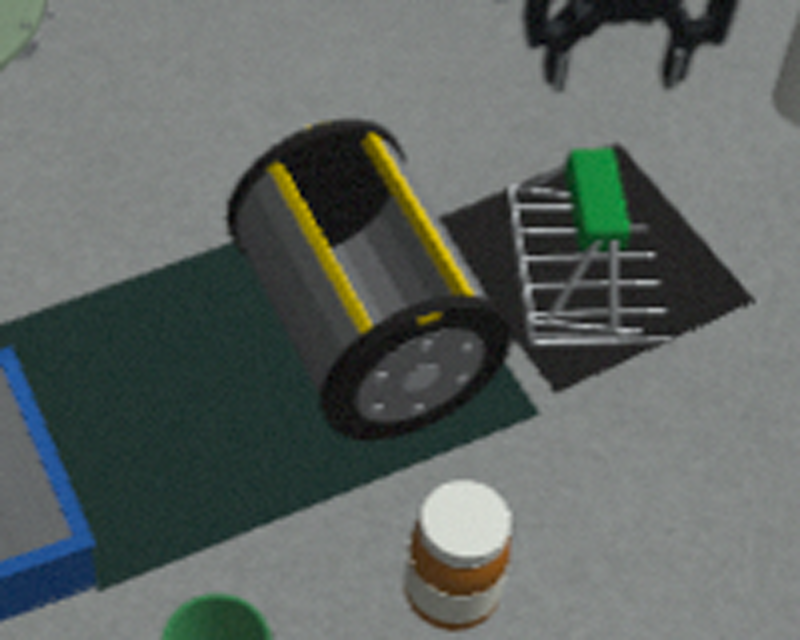

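View pics/a3t.png

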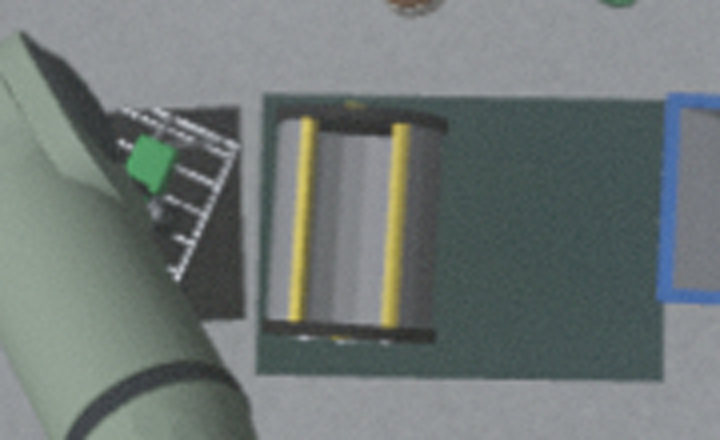

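Run:
```python
from h import *
S=lambda u,v:(190+u/4,90+v/4)
C=lambda u,v:(135+u/4,150+v/4)
print(barrel_fit('scene',[S(280,172),S(322,247),S(364,325)],[S(372,140),S(420,218),S(465,290)],np.array(S(420,377))))
print(barrel_fit('top',[C(401,128),C(395,230),C(389,325)],[C(308,122),C(302,220),C(295,318)]))
```

```text
(array([ 0.51380231,  0.20318962, -0.03156994,  0.07044442]), np.float64(0.660527114895217))
(array([ 0.51000123,  0.19213668, -0.04312356,  0.25876311]), np.float64(0.08321641154396747))
```

```bash
cat >> h.py <<'E'
def barrel_joint(sl,sr,hub,tl,tr,x0=(.51,.2,-.04,0)):
    def pts(p,ang,xs,r):
        x,y,yaw,roll=p; a=ang+roll; c,s=np.cos(yaw),np.sin(yaw)
        L=np.array([[u,r*np.sin(a),.074+r*np.cos(a)] for u in xs])
        return np.c_[x+c*L[:,0]-s*L[:,1],y+s*L[:,0]+c*L[:,1],L[:,2]]
    def f(p):
        e=[]
        for cam,l,r in (('scene',sl,sr),('top',tl,tr)):
          for obs,ang in ((l,-np.radians(35)),(r,np.radians(35))):
            q=pix(cam,pts(p,ang,[-.08,.08],.071)); d=(q[1]-q[0])/np.linalg.norm(q[1]-q[0]); n=np.array([-d[1],d[0]])
            e+=[n@(np.array(o)-q[0]) for o in obs]
        return e+list(pix('scene',pts(p,0,[.095],0))[0]-hub)
    r=least_squares(f,x0); return r.x,r.fun.round(2)
E
python3 - <<'E'
from h import *
S=lambda u,v:(190+u/4,90+v/4)
C=lambda u,v:(135+u/4,150+v/4)
print(barrel_joint([S(280,172),S(322,247),S(364,325)],[S(372,140),S(420,218),S(465,290)],np.array(S(420,377)),[C(401,128),C(395,230),C(389,325)],[C(308,122),C(302,220),C(295,318)]))
for p in [(.2032,.07),(.196,.15)]:
  for sgn in (-1,1):
    print(p,pix('top',[[.51,p[0]+sgn*.074,.074+.0]]))
E
```

```text
(array([ 0.51396343,  0.20258451, -0.03524848,  0.07689073]), array([-0.55, -0.4 ,  0.12,  0.37,  0.43,  0.33, -0.28, -0.41, -0.63,
        0.9 ,  0.82,  0.48, -0.93,  0.54]))
(0.2032, 0.07) [[246.34037223 207.18455122]]
(0.2032, 0.07) [[202.77408467 206.52160286]]
(0.196, 0.15) [[248.46712514 207.21557005]]
(0.196, 0.15) [[204.88407395 206.55493158]]
```

Emit:
servo_tool:
  plan:
    - [8, 1, -30, 0, -1]
    - [8, 1, -60, 0, -1]
    - [8, 1, -90, 0, -1]
    - [8, 1, -115, 0, -1]
    - [8, 1, -125, 0, -1]
    - [8, 1, -125, 0, 0.3]
    - [8, 1, -125, 0, 1]
    - [8, 1, -125, 0, 1]
    - [8, 1, -125, 0, 1]
    - [8, 1, -125, 0, 1]
  squeeze: 80

```text
clock: 6.18
position: [0.5418, 0.382, 0.0911]
tool_rot: [3.139, 0.001, 2.738]
force: [1.5, 1.6, 9.5]
grip_width: 0.0351
```

Run:
```python
from h import *
crop('scene','pics/b1.png',270,60,390,180,5)
```

```text
(no output)
```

View pics/b1.png

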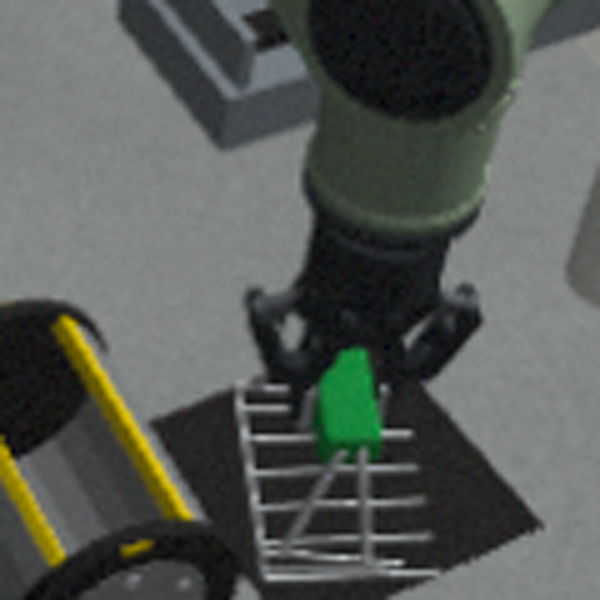

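Emit:
servo_tool:
  plan:
    - [0, 0, 5, 0, 1]
    - [0, 0, 20, 0, 1]
    - [0, 0, 40, 0, 1]
    - [0, 0, 70, 0, 1]
    - [0, 0, 100, 0.1, 1]
    - [0, 0, 130, 0.2, 1]
    - [0, 0, 160, 0.3, 1]
    - [0, 0, 185, 0.37, 1]
    - [0, 0, 195, 0.37, 1]
    - [0, 0, 195, 0.37, 1]
  squeeze: 90

```text
clock: 7.07
position: [0.5415, 0.3814, 0.2869]
tool_rot: [3.139, 0.003, 3.105]
force: [-0.2, -0.7, -3.3]
grip_width: 0.0346
```

Run:
```python
from h import *
crop('scene','pics/b2.png',270,10,430,130,5)
```

```text
(no output)
```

View pics/b2.png

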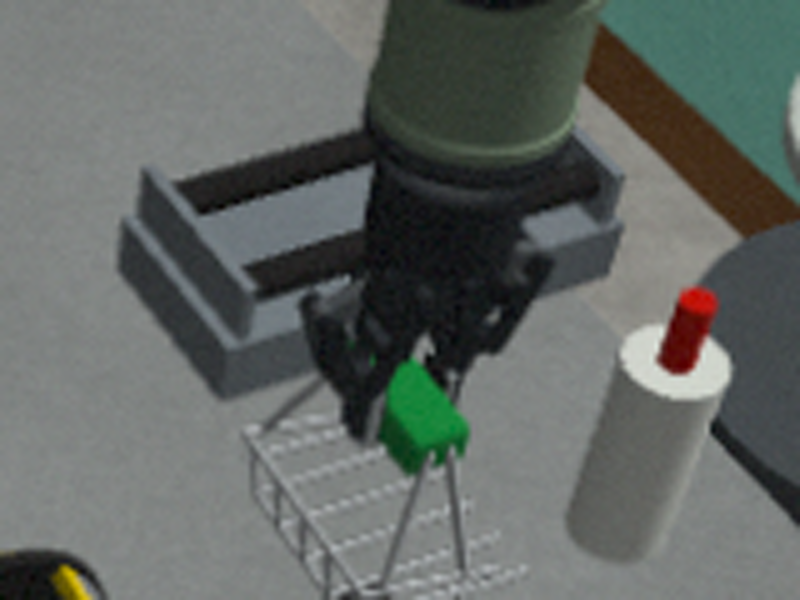

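Emit:
servo_tool:
  plan:
    - [0, -15, 0, 0, 1]
    - [0, -45, 0, 0, 1]
    - [0, -80, 0, 0, 1]
    - [0, -115, 0, 0, 1]
    - [0, -150, 0, 0, 1]
    - [0, -185, 0, 0, 1]
    - [0, -220, 0, 0, 1]
    - [0, -255, 0, 0, 1]
    - [0, -290, 0, 0, 1]
    - [0, -325, 0, 0, 1]

```text
clock: 7.95
position: [0.5396, 0.0544, 0.2824]
tool_rot: [-3.141, -0.003, 3.106]
force: [1.0, 0.5, -3.3]
grip_width: 0.0341
```

Emit:
servo_tool:
  plan:
    - [0, -35, 0, 0, 1]
    - [0, -70, 0, 0, 1]
    - [0, -105, 0, 0, 1]
    - [-2, -140, 0, 0, 1]
    - [-4, -175, 0, 0, 1]
    - [-4, -210, 0, 0, 1]
    - [-5, -240, 0, 0, 1]
    - [-5, -260, 0, 0, 1]
    - [-5, -266, 0, 0, 1]
    - [-5, -266, 0, 0, 1]

```text
clock: 8.78
position: [0.5347, -0.2113, 0.2825]
tool_rot: [-3.141, -0.003, 3.103]
force: [0.4, 0.3, -2.5]
grip_width: 0.035
```

Run:
```python
from h import *
im=bot.grab_frame('scene');t=bot.grab_frame('top')
crop('','pics/c1.png',60,130,240,265,4.4,im)
crop('','pics/c1t.png',280,150,420,250,5,t)
print(bot.observe()['position'],bot.observe()['force'])
```

```text
[ 0.5355455  -0.20869131  0.28306214] [-0.47681696  0.48007148 -1.93465434]
```

View pics/c1.png

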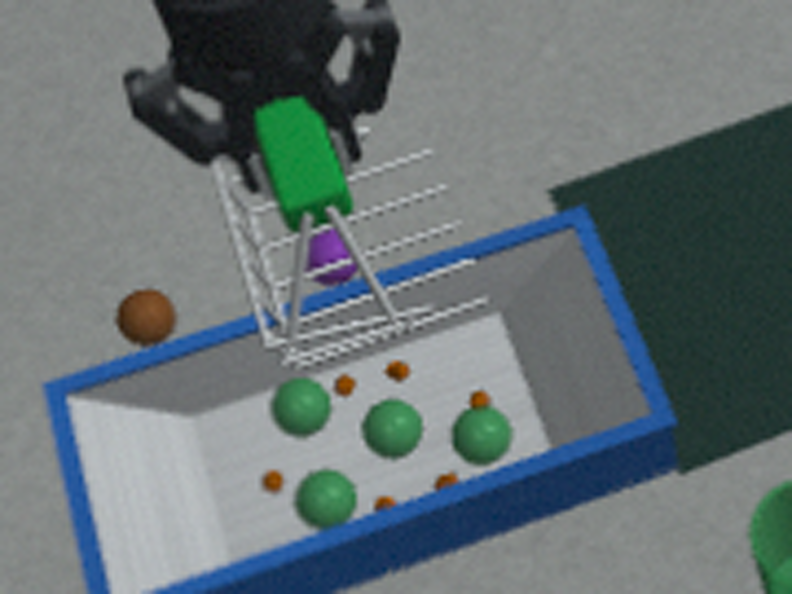

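View pics/c1t.png

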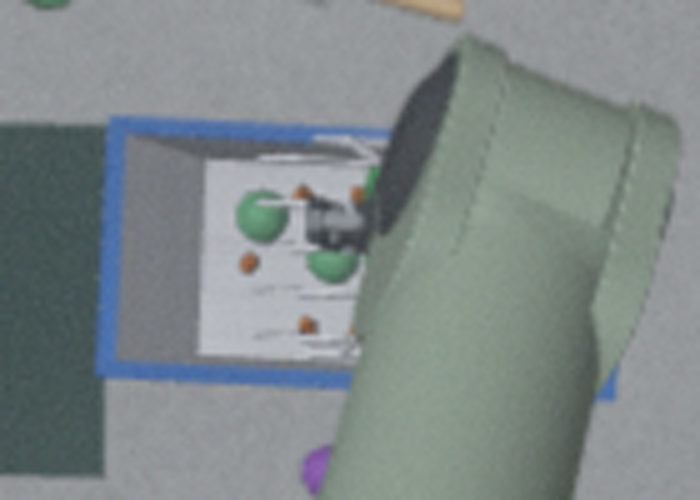

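```bash
cat >> h.py <<'E'
def scoop_pts(L,pos=None,yaw=None,off=(0,0,0)):
    o=bot.observe(); p=np.array(o['position']) if pos is None else np.array(pos); ps=(o['tool_rot'][2] if yaw is None else yaw)-np.pi
    c,s=np.cos(ps),np.sin(ps); L=np.atleast_2d(L)+np.array(off)
    return np.c_[p[0]+c*L[:,0]-s*L[:,1],p[1]+s*L[:,0]+c*L[:,1],p[2]+.019+L[:,2]]
E
python3 - <<'E'
from h import *
W=[(x,.066,-.103) for x in (-.056,-.028,0,.028,.056)]
q=pix('top',scoop_pts(W)); print((q-[280,150])*5)
q=pix('scene',scoop_pts(W)); print((q-[60,130])*4.4)
q=pix('scene',scoop_pts([(0.042,.018,.013),(-.042,.018,.013),(.042,-.018,.013),(-.042,-.018,.013),(.042,-.018,-.013)])); print((q-[60,130])*4.4)
im=cv2.imread('pics/c1.png')
E
```

```text
[[254.84626376 326.61765249]
 [256.5538037  282.04339123]
 [258.21588005 237.58261062]
 [259.83233653 193.25043282]
 [261.40302379 149.06168683]]
[[433.74681804 156.39955934]
 [447.00800614 191.6928088 ]
 [460.64098393 227.93000752]
 [474.65958164 265.14436075]
 [489.07821313 303.37033809]]
[[355.96966502 187.51232086]
 [315.94282374  70.31334954]
 [286.60245434 209.79735034]
 [249.34785547  90.82040767]
 [298.51613911 239.45287601]]
```

Emit:
servo_tool:
  plan:
    - [2, 0, -20, 0, 1]
    - [2, 0, -45, 0, 1]
    - [2, 0, -70, 0, 1]
    - [2, 0, -95, 0, 1]
    - [2, 0, -115, 0, 1]
    - [2, 0, -130, 0, 1]
    - [2, 0, -140, 0, 1]
    - [2, 0, -147, 0, 1]
    - [2, 0, -147, 0, 1]
    - [2, 0, -147, 0, 1]

```text
clock: 9.72
position: [0.5381, -0.2095, 0.1376]
tool_rot: [-3.142, 0.0, 3.108]
force: [-0.5, -0.4, -2.0]
grip_width: 0.0351
```

Run:
```python
from h import *
im=bot.grab_frame('scene')
crop('','pics/c2.png',60,150,220,270,5,im)
print(bot.observe()['position'],bot.observe()['force'])
```

```text
[ 0.53827655 -0.20972657  0.13802714] [-0.02231838 -0.47375949 -2.90863997]
```

View pics/c2.png

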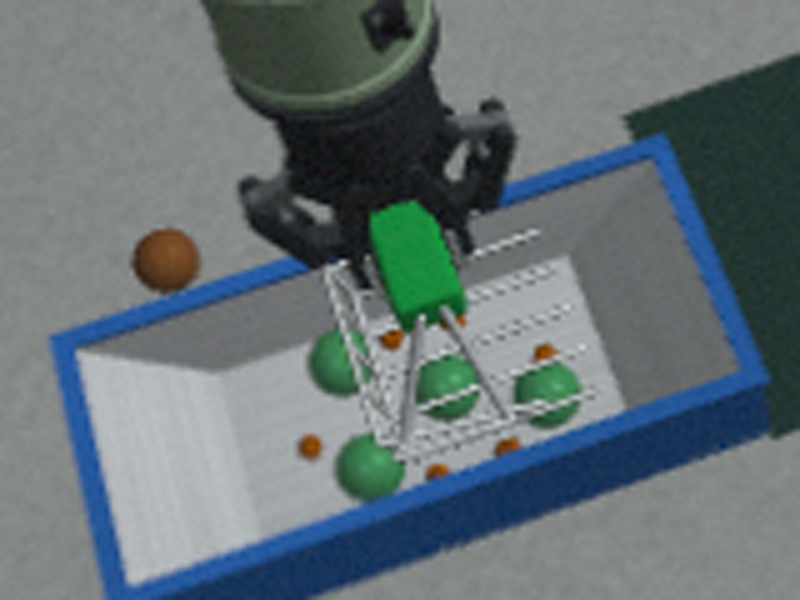

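Emit:
servo_tool:
  plan:
    - [0, 0, -2, 0, 1]
    - [0, 0, -4, 0, 1]
    - [0, 0, -5, 0, 1]
    - [0, 0, -6, 0, 1]
    - [0, 0, -7, 0, 1]
    - [0, 0, -7, 0, 1]
    - [0, 0, -7, 0, 1]
    - [0, 0, -7, 0, 1]
    - [0, 0, -7, 0, 1]
    - [0, 0, -7, 0, 1]

```text
clock: 10.6
position: [0.5379, -0.2099, 0.1304]
tool_rot: [-3.142, 0.0, 3.108]
force: [-0.4, 0.5, 2.0]
grip_width: 0.0346
```

Emit:
servo_tool:
  plan:
    - [0, 4, -1, 0, 1]
    - [0, 9, -1, 0, 1]
    - [1, 15, -1, 0, 1]
    - [1, 21, -1, 0, 1]
    - [1, 27, -1, 0, 1]
    - [1, 33, -1, 0, 1]
    - [1, 39, -1, 0, 1]
    - [2, 44, -1, 0, 1]
    - [2, 48, -1, 0, 1]
    - [2, 50, -1, 0, 1]

```text
clock: 11.43
position: [0.5407, -0.1596, 0.1303]
tool_rot: [-3.141, 0.002, 3.108]
force: [-2.4, -1.0, 15.2]
grip_width: 0.0349
```

Run:
```python
from h import *
im=bot.grab_frame('scene')
crop('','pics/c3.png',60,150,220,270,5,im)
print(bot.observe()['position'],bot.observe()['force'])
```

```text
[ 0.54071504 -0.15934752  0.13029301] [-0.89727784  0.37544438 15.55263433]
```

View pics/c3.png

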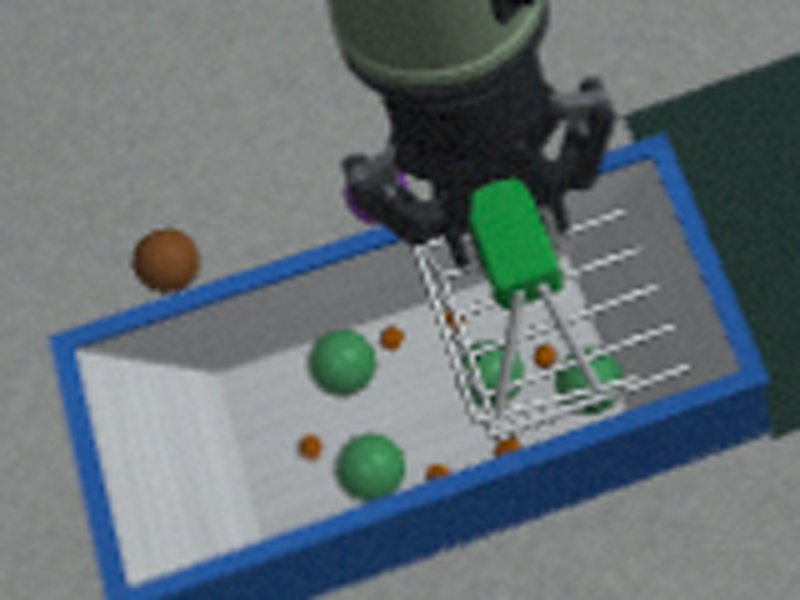

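Emit:
servo_tool:
  plan:
    - [0, 0, 4, 0, 1]
    - [0, 0, 9, 0, 1]
    - [0, -15, 10, 0, 1]
    - [-1, -35, 10, 0, 1]
    - [-2, -55, 10, 0, 1]
    - [-3, -75, 10, 0, 1]
    - [-4, -90, 10, 0, 1]
    - [-4, -97, 10, 0, 1]
    - [-4, -100, 7, 0, 1]
    - [-4, -100, 5, 0, 1]

```text
clock: 12.32
position: [0.5358, -0.2597, 0.1339]
tool_rot: [3.141, -0.0, 3.107]
force: [-0.1, 1.2, -3.3]
grip_width: 0.0347
```

Run:
```python
from h import *
im=bot.grab_frame('scene')
crop('','pics/c4.png',60,150,220,270,5,im)
print(bot.observe()['position'],bot.observe()['force'])
```

```text
[ 0.5356924  -0.25891295  0.1334862 ] [ 0.24366722  0.43465523 -3.28920069]
```

View pics/c4.png

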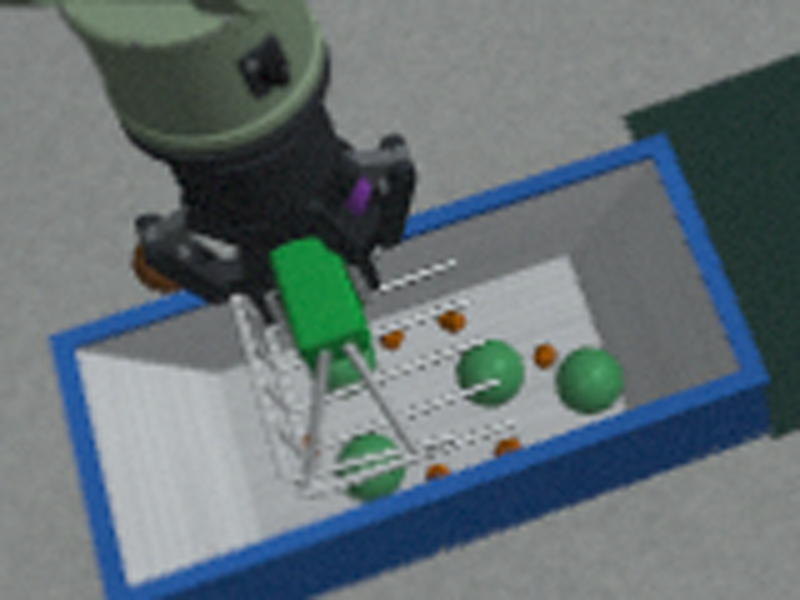

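Emit:
servo_tool:
  plan:
    - [0, 0, -2, 0, 1]
    - [0, 0, -4, 0, 1]
    - [0, 0, -5, 0, 1]
    - [0, 6, -5, 0, 1]
    - [0, 14, -5, 0, 1]
    - [1, 23, -5, 0, 1]
    - [1, 33, -5, 0, 1]
    - [1, 43, -5, 0, 1]
    - [2, 53, -5, 0, 1]
    - [2, 61, -5, 0, 1]

```text
clock: 13.2
position: [0.539, -0.1984, 0.1304]
tool_rot: [-3.141, 0.002, 3.109]
force: [-0.1, -1.2, 14.1]
grip_width: 0.0346
```

Emit:
servo_tool:
  plan:
    - [0, 6, 0, 0, 1]
    - [0, 10, 0, 0, 1]
    - [0, 10, 6, 0, 1]
    - [0, 10, 10, 0, 1]
    - [-1, -10, 10, 0, 1]
    - [-1, -30, 10, 0, 1]
    - [-2, -45, 10, 0, 1]
    - [-2, -45, 10, 0, 1]
    - [-2, -45, 8, 0, 1]
    - [-2, -45, 6, 0, 1]

```text
clock: 14.03
position: [0.5358, -0.2434, 0.1352]
tool_rot: [3.141, -0.0, 3.108]
force: [-0.9, -0.0, -2.7]
grip_width: 0.0349
```

Run:
```python
from h import *
im=bot.grab_frame('scene')
crop('','pics/c5.png',60,150,220,270,5,im)
print(bot.observe()['position'],bot.observe()['force'])
```

```text
[ 0.5357575  -0.2430122   0.13474542] [-0.11417457  0.74034506 -3.92302605]
```

View pics/c5.png

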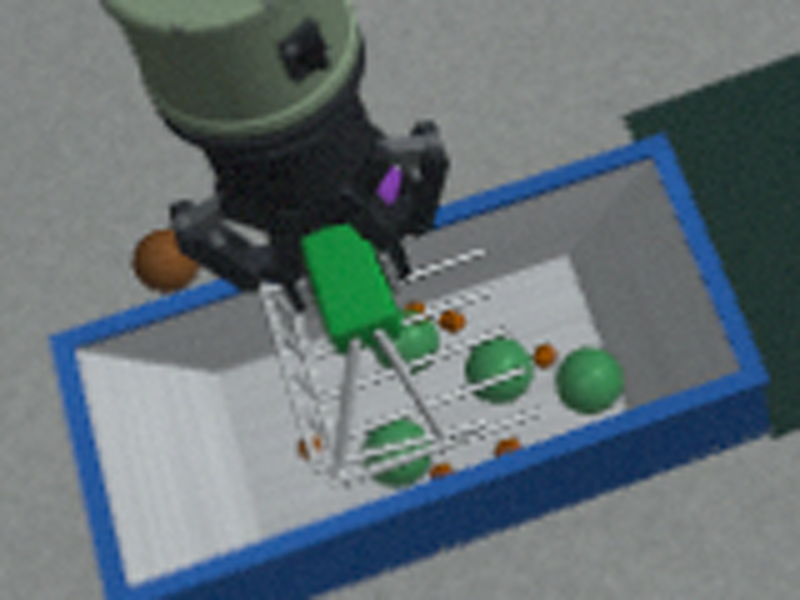

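```bash
cat >> h.py <<'E'
TC=np.array([.5336,-.2344]);TY=-.036
def tubf(P):
    d=np.asarray(P)[:2]-TC; c,s=np.cos(TY),np.sin(TY); return np.array([c*d[0]+s*d[1],-s*d[0]+c*d[1]])
def bt(px,z=.025): return (tubf(w('scene',px,z))*1000).round(1)
E
python3 - <<'E'
from h import *
for u,v in [(410,338),(398,452),(498,371),(590,380)]: print(bt((60+u/5,150+v/5)))
print('orig');
for u,v in [(343,262),(370,367),(446,287),(547,295)]: print(bt((60+u/5,170+v/5)))
p=bot.observe()['position'];print('tcp',tubf(p)*1000)
E
```

```text
[-33.8   5.1]
[ 35.  -19.8]
[ 6.5 45.7]
[32. 92.]
orig
[-33.  -34.2]
[ 38.1 -36.5]
[ 5.2 15.7]
[32.  66.8]
tcp [ 2.46607434 -8.52896268]
```

Emit:
servo_tool:
  plan:
    - [0, 0, -3, 0, 1]
    - [0, 0, -6, 0, 1]
    - [0, 0, -7, 0, 1]
    - [0, 6, -7, 0, 1]
    - [0, 14, -7, 0, 1]
    - [1, 23, -7, 0, 1]
    - [1, 32, -7, 0, 1]
    - [1, 41, -7, 0, 1]
    - [2, 50, -7, 0, 1]
    - [2, 58, -7, 0, 1]

```text
clock: 14.92
position: [0.5412, -0.1873, 0.1307]
tool_rot: [-3.138, 0.008, 3.108]
force: [6.0, -11.0, 31.9]
grip_width: 0.0347
```

Emit:
servo_tool:
  plan:
    - [0, 8, 0, 0, 1]
    - [0, 14, 0, 0, 1]
    - [0, 16, 6, 0, 1]
    - [0, 16, 12, 0, 1]
    - [-1, -5, 12, 0, 1]
    - [-1, -25, 12, 0, 1]
    - [-2, -45, 12, 0, 1]
    - [-2, -50, 12, 0, 1]
    - [-2, -50, 12, 0, 1]
    - [-2, -50, 12, 0, 1]

```text
clock: 15.75
position: [0.5355, -0.2354, 0.14]
tool_rot: [3.141, -0.001, 3.108]
force: [0.3, 0.4, -3.0]
grip_width: 0.0348
```

Run:
```python
from h import *
im=bot.grab_frame('scene')
crop('','pics/c6.png',60,150,220,270,5,im)
p=bot.observe()['position'];print('tcp',p,tubf(p)*1000,bot.observe()['force'])
```

```text
tcp [ 0.53571307 -0.23481095  0.14003313] [ 2.12648907 -0.33463096] [-0.42094522 -0.15470337 -3.96308403]
```

View pics/c6.png

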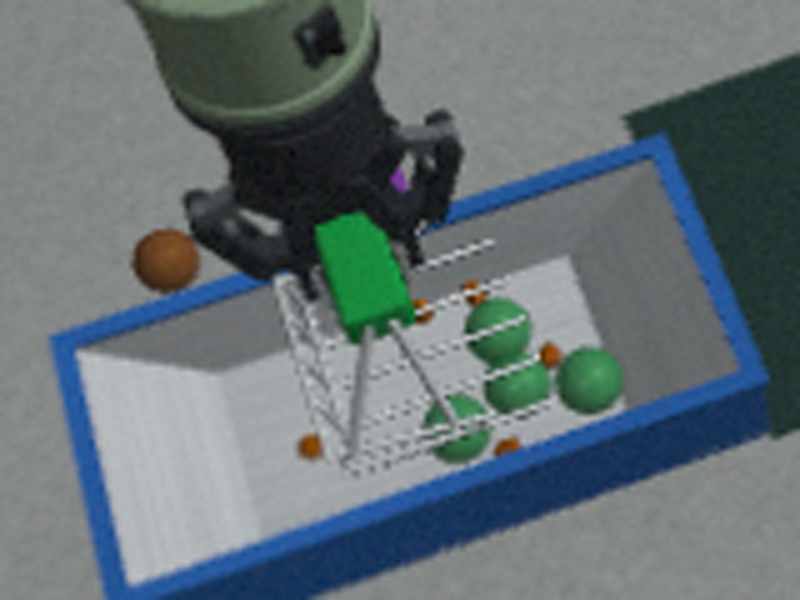

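Run:
```python
from h import *
for u,v in [(498,330),(457,428),(517,382),(590,380)]: print(bt((60+u/5,150+v/5)))
```

```text
[-19.6  53.1]
[32.9 14.4]
[17.5 53.6]
[32. 92.]
```

Emit:
servo_tool:
  plan:
    - [1, -12, 0, 0, 1]
    - [1, -30, 0, 0, 1]
    - [2, -36, 0, 0, 1]
    - [2, -36, -5, 0, 1]
    - [2, -36, -9, 0, 1]
    - [2, -36, -11, 0, 1]
    - [2, -32, -11, 0, 1]
    - [2, -26, -11, 0, 1]
    - [2, -19, -11, 0, 1]
    - [2, -12, -11, 0, 1]

```text
clock: 16.63
position: [0.5378, -0.247, 0.1294]
tool_rot: [-3.141, 0.0, 3.108]
force: [0.3, -1.6, 2.4]
grip_width: 0.0346
```

Emit:
servo_tool:
  plan:
    - [0, 6, 0, 0, 1]
    - [0, 11, 0, 0, 1]
    - [0, 14, 0, 0, 1]
    - [0, 14, 6, 0, 1]
    - [0, 14, 12, 0, 1]
    - [-1, -10, 12, 0, 1]
    - [-1, -30, 12, 0, 1]
    - [-2, -46, 14, 0, 1]
    - [-2, -46, 14, 0, 1]
    - [-2, -46, 14, 0, 1]

```text
clock: 17.47
position: [0.5354, -0.2949, 0.1435]
tool_rot: [-3.141, -0.0, 3.106]
force: [-0.7, 0.9, -2.9]
grip_width: 0.0346
```

Run:
```python
from h import *
im=bot.grab_frame('scene')
crop('','pics/c7.png',60,150,220,270,5,im)
p=bot.observe()['position'];print('tcp',p,tubf(p)*1000,bot.observe()['force'])
```

```text
tcp [ 0.5355992  -0.29381624  0.14334441] [  4.13643108 -59.3057843 ] [ 0.030752    0.31803887 -3.24695125]
```

View pics/c7.png

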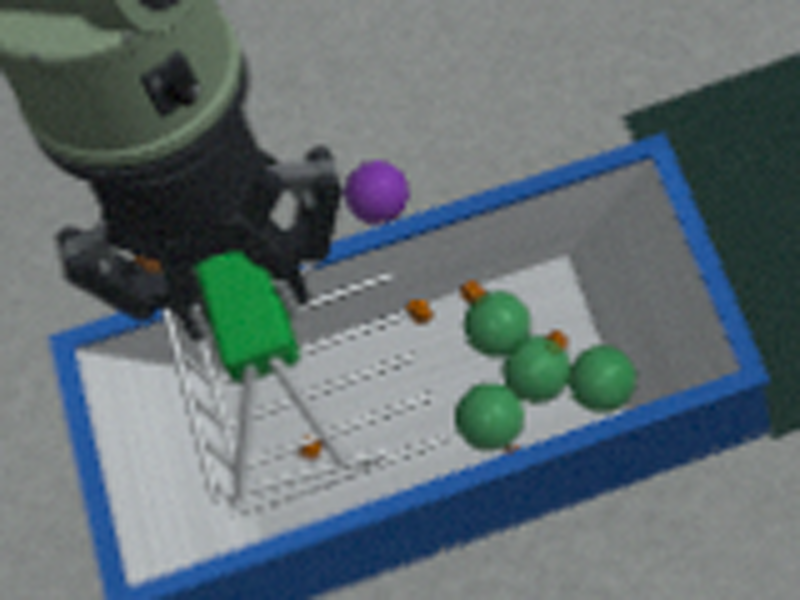

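Run:
```python
from h import *
for u,v in [(498,322),(489,416),(537,369),(603,378)]: print(bt((60+u/5,150+v/5)))
print('chips')
for u,v in [(312,450),(420,310),(473,291),(557,340),(511,450)]: print(bt((60+u/5,150+v/5),.0125))
W=[(x,y,-.105) for y in(-.045,.066) for x in (-.068,-.056,-.028,0,.028,.056,.068)]
P=scoop_pts(W,off=(-.003,0,0)); print([(tubf(p)*1000).round(0) for p in P]); print(P[0,2])
```

```text
[-24.8  54.6]
[32.4 33. ]
[13.7 66.4]
[33.6 99.1]
chips
[  7.8 -65. ]
[-58.3  14.9]
[-59.  47.]
[-8.1 82.8]
[50.5 38.3]
[array([ -67., -104.]), array([ -55., -104.]), array([ -27., -104.]), array([   1., -104.]), array([  29., -104.]), array([  57., -104.]), array([  69., -104.]), array([-67.,   7.]), array([-55.,   7.]), array([-27.,   7.]), array([1., 7.]), array([29.,  7.]), array([57.,  7.]), array([69.,  7.])]
0.0573444078566354
```

Emit:
servo_tool:
  plan:
    - [-1, 3, -8, 0, 1]
    - [-1, 3, -16, 0, 1]
    - [-1, 3, -24, 0, 1]
    - [-1, 3, -30, 0, 1]
    - [-1, 3, -36, 0, 1]
    - [-1, 3, -40, 0, 1]
    - [-1, 3, -43, 0, 1]
    - [-1, 3, -45, 0, 1]
    - [-1, 3, -46, 0, 1]
    - [-1, 3, -46, 0, 1]

```text
clock: 18.35
position: [0.5355, -0.2913, 0.0977]
tool_rot: [-3.141, 0.002, 3.108]
force: [3.3, -1.7, 0.9]
grip_width: 0.0348
```

Run:
```python
from h import *
im=bot.grab_frame('scene')
crop('','pics/c8.png',60,150,220,270,5,im)
p=bot.observe()['position'];print('tcp',p,tubf(p)*1000,bot.observe()['force'])
```

```text
tcp [ 0.53552945 -0.29121697  0.09750742] [  3.97316475 -56.71071411] [ 3.41808678 -2.32272821  0.59499703]
```

View pics/c8.png

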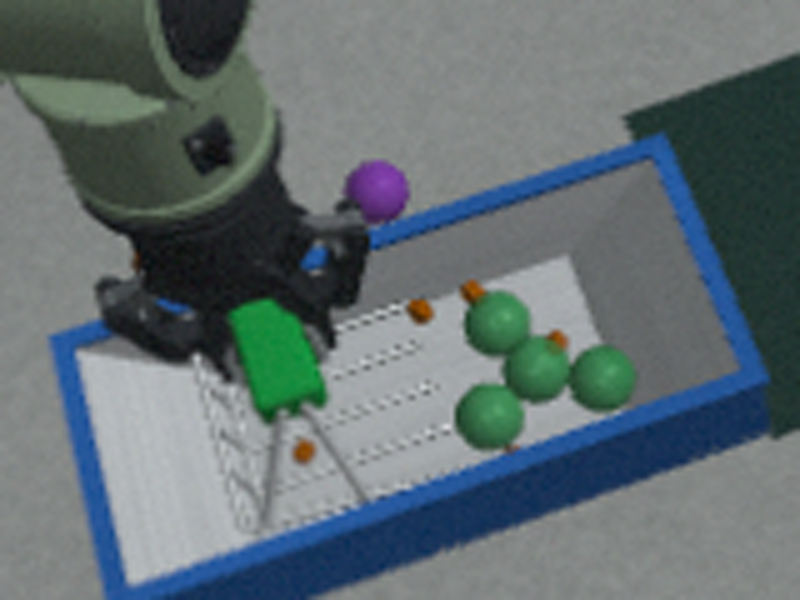

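Emit:
servo_tool:
  plan:
    - [2, 0, 0, 0, 1]
    - [2, 1, 0, 0, 1]
    - [2, 1, -1, 0, 1]
    - [2, 1, -2, 0, 1]
    - [2, 1, -3, 0, 1]
    - [2, 1, -4, 0, 1]
    - [2, 1, -5, 0, 1]
    - [2, 1, -5, 0, 1]
    - [2, 1, -5, 0, 1]
    - [2, 1, -5, 0, 1]

```text
clock: 19.23
position: [0.5362, -0.2895, 0.0953]
tool_rot: [3.141, -0.0, 3.107]
force: [-23.6, 14.0, 62.4]
grip_width: 0.0347
```

Emit:
servo_tool:
  plan:
    - [0, 0, 1, 0, 1]
    - [-1, 0, 2, 0, 1]
    - [-1, 0, 3, 0, 1]
    - [-1, 0, 3, 0, 1]
    - [-1, 0, 3, 0, 1]
    - [-1, 0, 3, 0, 1]
    - [-1, 0, 3, 0, 1]
    - [-1, 0, 3, 0, 1]
    - [-1, 0, 3, 0, 1]
    - [-1, 0, 3, 0, 1]

```text
clock: 20.07
position: [0.5359, -0.2896, 0.0956]
tool_rot: [3.141, 0.0, 3.108]
force: [-3.6, 4.9, 12.6]
grip_width: 0.0346
```

Run:
```python
from h import *
im=bot.grab_frame('scene')
crop('','pics/c9.png',90,200,190,270,8,im)
o=bot.observe();p=o['position'];print('tcp',p,tubf(p)*1000,o['force'],o['moment'])
```

```text
tcp [ 0.53592975 -0.28951319  0.09559776] [  4.3118854  -54.99363221] [-3.25674187  5.23532687 12.28140649] [0.90444962 0.39725032 0.09028619]
```

View pics/c9.png

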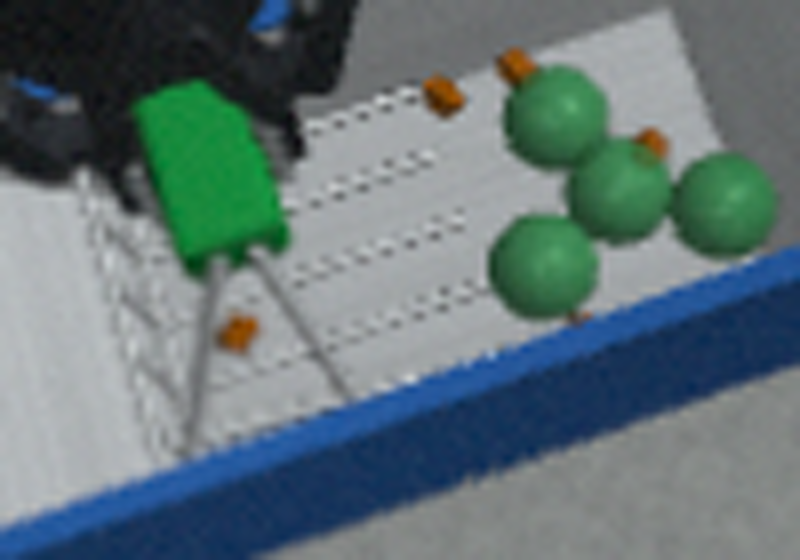

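Emit:
servo_tool:
  plan:
    - [0, 4, 1, 0, 1]
    - [0, 9, 1, 0, 1]
    - [0, 15, 1, 0, 1]
    - [1, 22, 1, 0, 1]
    - [1, 29, 1, 0, 1]
    - [1, 36, 1, 0, 1]
    - [1, 43, 1, 0, 1]
    - [2, 50, 1, 0, 1]
    - [2, 57, 1, 0, 1]
    - [2, 62, 1, 0, 1]

```text
clock: 20.95
position: [0.538, -0.2268, 0.0963]
tool_rot: [3.141, 0.0, 3.108]
force: [3.4, -3.2, -3.2]
grip_width: 0.0348
```

Run:
```python
from h import *
im=bot.grab_frame('scene')
crop('','pics/d1.png',90,170,220,260,6,im)
o=bot.observe();p=o['position'];print('tcp',p,tubf(p)*1000,o['force'],o['moment'])
```

```text
tcp [ 0.53806371 -0.22581405  0.0961879 ] [4.15179495 8.74104579] [ 2.79836636  1.77653316 -3.32698129] [ 0.12072414 -0.76461932 -0.02355204]
```

View pics/d1.png

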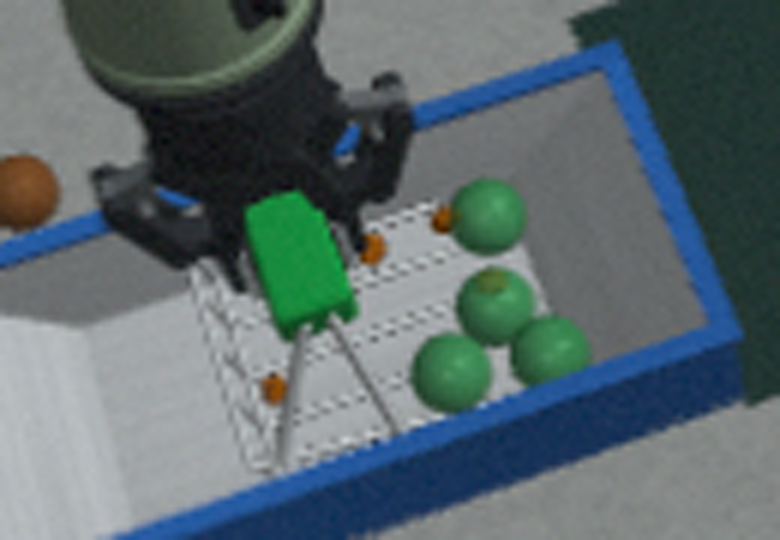

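Emit:
servo_tool:
  plan:
    - [0, 4, 0, 0, 1]
    - [0, 9, 0, 0, 1]
    - [0, 14, 0, 0, 1]
    - [1, 18, 0, 0, 1]
    - [1, 22, 0, 0, 1]
    - [1, 26, 0, 0, 1]
    - [1, 28, 0, 0, 1]
    - [1, 28, 0, 0, 1]
    - [1, 28, 0, 0, 1]
    - [1, 28, 0, 0, 1]

```text
clock: 21.83
position: [0.5389, -0.1998, 0.0963]
tool_rot: [3.141, 0.0, 3.108]
force: [4.4, -2.9, -4.2]
grip_width: 0.0349
```

Run:
```python
from h import *
im=bot.grab_frame('scene')
crop('','pics/d2.png',90,170,220,260,6,im)
o=bot.observe();p=o['position'];print('tcp',p,tubf(p)*1000,o['force'],o['moment'])
```

```text
tcp [ 0.53888408 -0.19978717  0.09626702] [ 4.03486392 34.78058484] [ 5.34013055 -0.08153689 -4.66429067] [-0.51284714 -1.01639562  0.02377356]
```

View pics/d2.png

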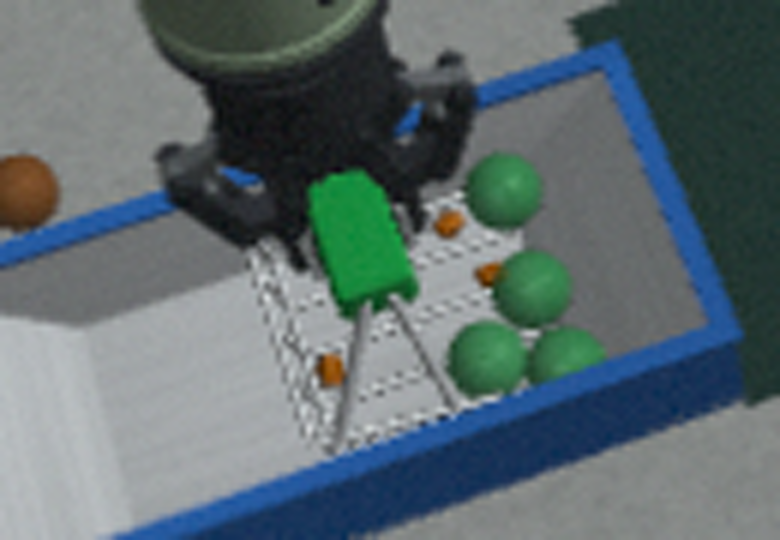

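Emit:
servo_tool:
  plan:
    - [0, 3, 1, 0, 1]
    - [0, 8, 5, 0, 1]
    - [0, 14, 10, 0, 1]
    - [1, 21, 16, 0, 1]
    - [1, 28, 22, 0, 1]
    - [1, 35, 28, 0, 1]
    - [1, 41, 33, 0, 1]
    - [1, 46, 37, 0, 1]
    - [2, 50, 41, 0, 1]
    - [2, 53, 44, 0, 1]

```text
clock: 22.72
position: [0.5386, -0.1458, 0.1402]
tool_rot: [3.141, -0.005, 3.108]
force: [-10.2, -1.5, -7.4]
grip_width: 0.0348
```

Run:
```python
from h import *
im=bot.grab_frame('scene')
crop('','pics/d3.png',90,150,220,250,6,im)
o=bot.observe();p=o['position'];print('tcp',p,tubf(p)*1000,o['force'],o['moment'])
```

```text
tcp [ 0.53863607 -0.14525619  0.14052786] [ 1.82432567 89.26730953] [-10.6179371   -0.62535543  -4.42699189] [-0.26153666  3.26946636  0.44236365]
```

View pics/d3.png

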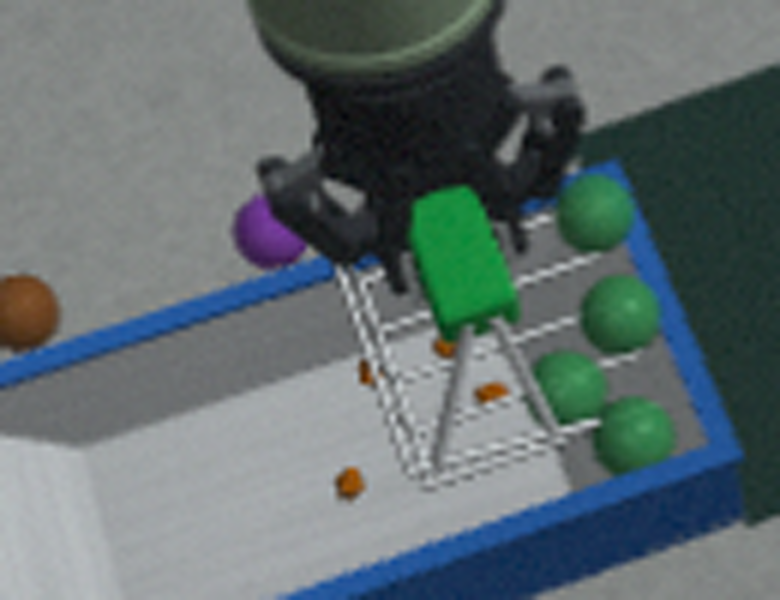

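Run:
```python
from h import *
for u,v in [(594,212),(620,315),(634,435),(570,385)]:
  for z in (.071,.078): print(bt((90+u/6,150+v/6),z),end=' ')
  print()
P=scoop_pts([(0,.066,-.105)],off=(-.003,0,0))
print((tubf(P[0])*1000),P[0,2])
```

```text
[-56.3 159. ] [-51.3 158.3] 
[  4. 152.] [  8.6 151.3] 
[ 67.6 137.5] [ 71.7 136.8] 
[ 31.3 118.9] [ 35.7 118.4] 
[ -1.39267478 155.25708834] 0.05452786348341772
```

Run:
```python
from h import *
im=bot.grab_frame('scene');t=bot.grab_frame('top')
crop('','pics/d4.png',150,170,220,230,11,im)
crop('','pics/d4t.png',290,160,370,240,7,t)
```

```text
(no output)
```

View pics/d4.png

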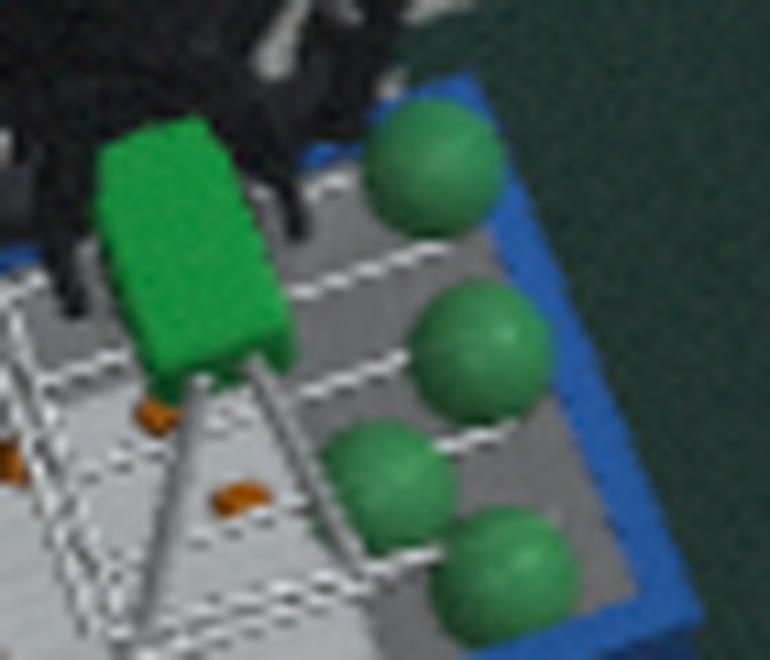

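View pics/d4t.png

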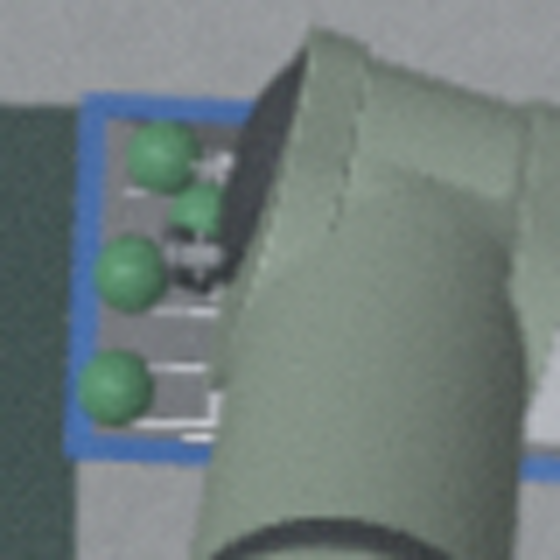

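Emit:
servo_tool:
  plan:
    - [0, 2, 0, 0, 1]
    - [0, 4, 0, 0, 1]
    - [0, 6, 0, 0, 1]
    - [0, 7, 0, 0, 1]
    - [0, 7, 0, 0, 1]
    - [0, 7, 0, 0, 1]
    - [0, 7, 0, 0, 1]
    - [0, 7, 0, 0, 1]
    - [0, 7, 0, 0, 1]
    - [0, 7, 0, 0, 1]

```text
clock: 23.7
position: [0.5381, -0.1416, 0.1405]
tool_rot: [-3.14, -0.005, 3.106]
force: [-14.1, -11.4, 3.6]
grip_width: 0.0349
```

Run:
```python
from h import *
print(tri((150+435/11,170+165/11),(290+115/7,160+387/7)),tri((150+483/11,170+350/11),(290+130/7,160+273/7)),tri((150+505/11,170+575/11),(290+163/7,160+157/7)))
im=bot.grab_frame('scene');t=bot.grab_frame('top')
crop('','pics/d5.png',150,170,220,230,11,im)
crop('','pics/d5t.png',290,160,370,240,7,t)
o=bot.observe();p=o['position'];print('tcp',p,tubf(p)*1000,o['force'],o['moment'])
```

```text
(array([ 0.48561742, -0.07327418,  0.07567245]), np.float64(0.0021080741693058473)) (array([ 0.54111221, -0.08096117,  0.07050957]), np.float64(0.0013481256372822425)) (array([ 0.59898687, -0.09790728,  0.05988465]), np.float64(0.0010975839077093214))
tcp [ 0.53804389 -0.14157255  0.14044514] [ 1.09994574 92.92724548] [-14.8594559  -12.54878749   3.77046164] [-3.49388258  3.67612818 -0.02289648]
```

View pics/d5.png

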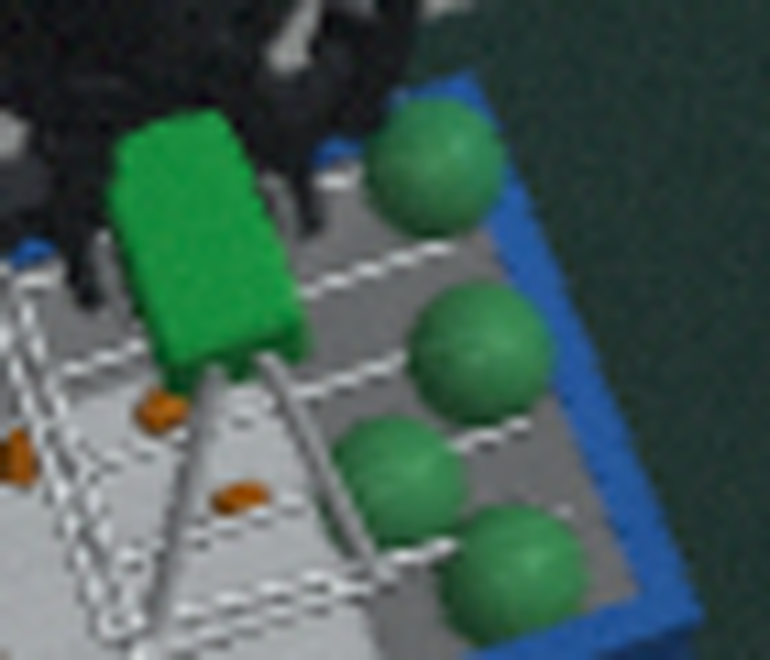

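View pics/d5t.png

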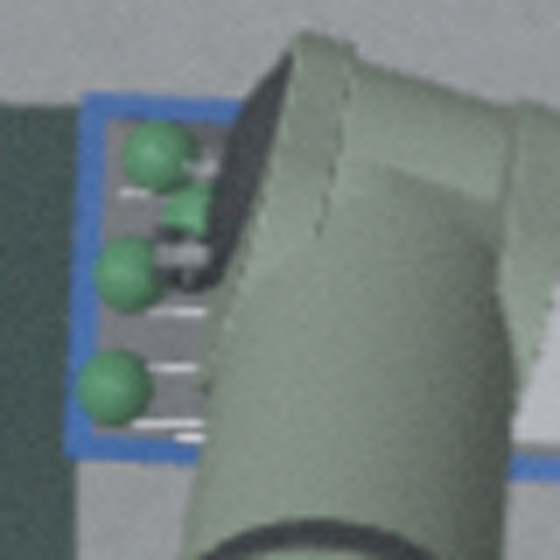

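Run:
```python
from h import *
im=cv2.imread('pics/d5.png')
for x in (-.056,-.028,0,.028,.056):
    q=(pix('scene',scoop_pts([(x,-.04,-.103),(x,.066,-.103)],off=(-.003,0,0)))-[150,170])*11
    cv2.line(im,tuple(q[0].astype(int)),tuple(q[1].astype(int)),(0,0,255),1)
for x in (-.068,.068):
    q=(pix('scene',scoop_pts([(x,-.049,-.105+.046),(x,.03,-.105+.046)],off=(-.003,0,0)))-[150,170])*11
    cv2.line(im,tuple(q[0].astype(int)),tuple(q[1].astype(int)),(255,0,255),1)
for P in [(.599,-.098,.060),(.5416,-.081,.0705),(.4856,-.0733,.0757)]:
    q=(pix('scene',[P])-[150,170])*11; cv2.circle(im,tuple(q[0].astype(int)),70,(255,255,0),1)
cv2.imwrite('pics/d6.png',im)
```

```text
(no output)
```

View pics/d6.png

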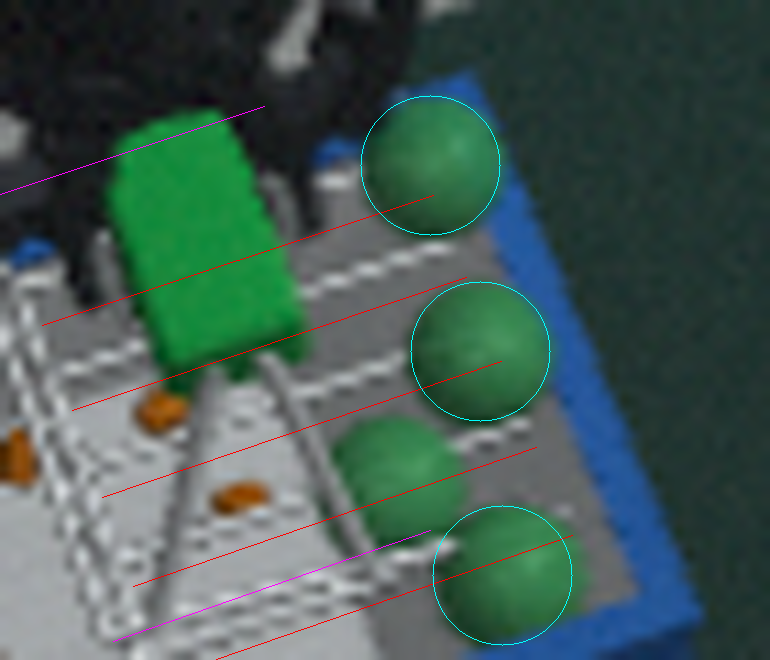

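Emit:
servo_tool:
  plan:
    - [0, -6, 0, 0, 1]
    - [0, -16, -8, 0, 1]
    - [-1, -28, -18, 0, 1]
    - [-1, -40, -28, 0, 1]
    - [-2, -50, -36, 0, 1]
    - [-2, -55, -41, 0, 1]
    - [-2, -56, -43, 0, 1]
    - [-2, -56, -43, 0, 1]
    - [-2, -56, -43, 0, 1]
    - [-2, -56, -43, 0, 1]

```text
clock: 24.63
position: [0.5401, -0.1959, 0.0979]
tool_rot: [-3.141, 0.003, 3.108]
force: [5.9, -4.2, -7.3]
grip_width: 0.0347
```

Run:
```python
from h import *
im=bot.grab_frame('scene')
crop('','pics/e1.png',90,160,220,250,6,im)
o=bot.observe();p=o['position'];print('tcp',p,tubf(p)*1000,o['force'],o['moment'])
```

```text
tcp [ 0.54009525 -0.1958458   0.09789908] [ 5.10339042 38.76299531] [ 5.93875325 -2.67778135 -8.01640909] [-1.02199043 -1.60607671  0.1673799 ]
```

View pics/e1.png

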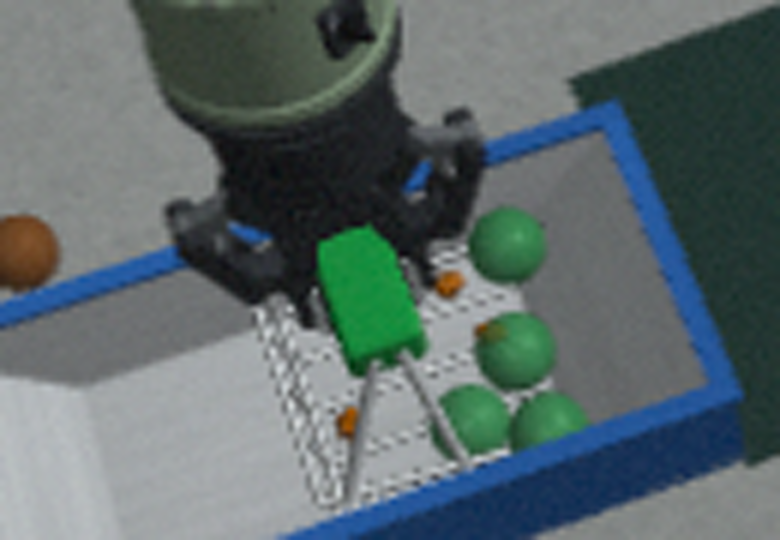

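Run:
```python
from h import *
for u,v in [(507,245),(515,350),(548,428),(472,420)]: print(bt((90+u/6,160+v/6),.0275))
P=scoop_pts([(0,.066,-.105)],off=(-.003,0,0))
print((tubf(P[0])*1000),P[0,2])
```

```text
[-51.  107.6]
[ 7.2 93.6]
[53.4 95.3]
[35.8 63.9]
[  1.94036482 104.75538328] 0.011899076918146373
```

Emit:
servo_tool:
  plan:
    - [0, 3, -1, 0, 1]
    - [0, 6, -1, 0, 1]
    - [0, 8, 0, 0, 1]
    - [0, 11, 2, 0, 1]
    - [0, 15, 5, 0, 1]
    - [1, 19, 9, 0, 1]
    - [1, 24, 13, 0, 1]
    - [1, 29, 17, 0, 1]
    - [1, 31, 19, 0, 1]
    - [1, 32, 20, 0, 1]

```text
clock: 25.52
position: [0.5394, -0.1656, 0.1189]
tool_rot: [-3.14, 0.0, 3.106]
force: [-10.9, -8.2, 23.3]
grip_width: 0.0349
```

Run:
```python
from h import *
im=bot.grab_frame('scene')
crop('','pics/e2.png',90,160,220,250,6,im)
o=bot.observe();p=o['position'];print('tcp',p,tubf(p)*1000,o['force'],o['moment'])
P=scoop_pts([(0,.066,-.105)],off=(-.003,0,0))
print((tubf(P[0])*1000),P[0,2])
```

```text
tcp [ 0.53941331 -0.16513544  0.11915054] [ 3.31655694 69.428912  ] [-13.05019737  -6.06218884  28.98939768] [0.405566   2.38544072 0.48068858]
[  0.27791862 135.42714438] 0.03315054120240098
```

View pics/e2.png

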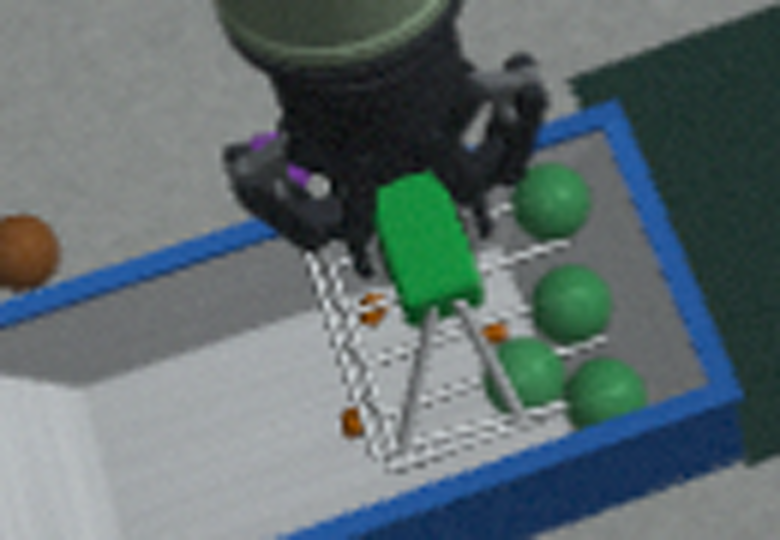

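Emit:
servo_tool:
  plan:
    - [0, 1, 3, 0, 1]
    - [0, 5, 7, 0, 1]
    - [0, 10, 11, 0, 1]
    - [0, 15, 15, 0, 1]
    - [0, 20, 19, 0, 1]
    - [0, 25, 23, 0, 1]
    - [1, 29, 26, 0, 1]
    - [1, 32, 29, 0, 1]
    - [1, 34, 31, 0, 1]
    - [1, 35, 32, 0, 1]

```text
clock: 26.4
position: [0.5387, -0.1303, 0.1496]
tool_rot: [-3.14, -0.003, 3.106]
force: [-12.1, -9.4, 2.9]
grip_width: 0.0351
```

Run:
```python
from h import *
im=bot.grab_frame('scene')
crop('','pics/e3.png',90,150,220,250,6,im)
o=bot.observe();p=o['position'];print('tcp',p,tubf(p)*1000,o['force'],o['moment'])
P=scoop_pts([(0,.066,-.105)],off=(-.003,0,0))
print((tubf(P[0])*1000),P[0,2])
```

```text
tcp [ 0.53876149 -0.13006012  0.1497719 ] [  1.40272116 104.45804731] [-13.5024861   -8.43958474  11.54426418] [-1.57061445  3.73539683  0.39039116]
[ -1.65635649 170.45533547] 0.06377190089645147
```

View pics/e3.png

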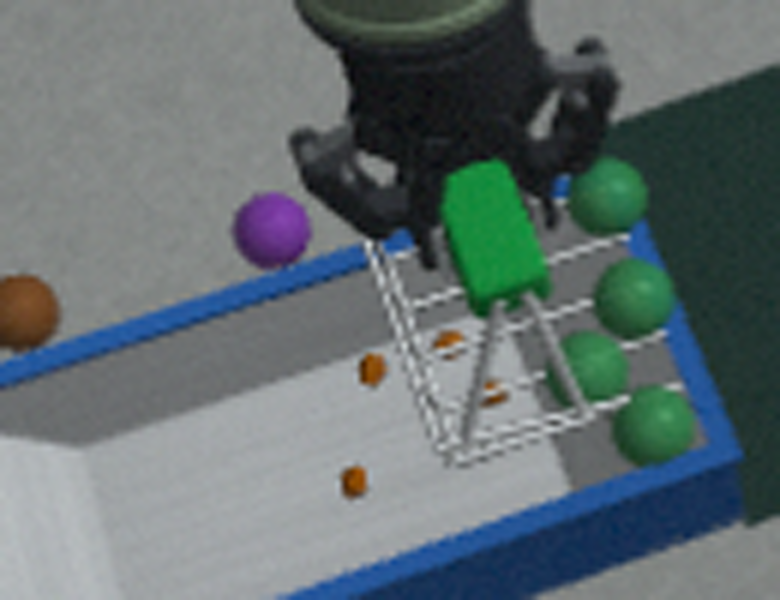

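Run:
```python
from h import *
for u,v in [(608,197),(635,298),(655,427),(590,368)]: print([bt((90+u/6,150+v/6),z) for z in (.067,.082,.086)])
```

```text
[array([-64.9, 168.4]), array([-54.1, 166.6]), array([-51.3, 166.2])]
[array([ -4.9, 161.9]), array([  5. , 160.2]), array([  7.7, 159.8])]
[array([ 64.9, 147.9]), array([ 73.8, 146.5]), array([ 76.2, 146.1])]
[array([ 23.7, 130.5]), array([ 33.1, 129.3]), array([ 35.7, 128.9])]
```

Emit:
servo_tool:
  plan:
    - [0, 0, 3, 0, 1]
    - [0, 0, 6, 0, 1]
    - [0, 0, 9, 0, 1]
    - [0, 0, 12, 0, 1]
    - [0, 0, 15, 0, 1]
    - [0, 0, 18, 0, 1]
    - [0, 0, 20, 0, 1]
    - [0, 0, 21, 0, 1]
    - [0, 0, 21, 0, 1]
    - [0, 0, 21, 0, 1]

```text
clock: 27.28
position: [0.541, -0.1288, 0.1703]
tool_rot: [-3.142, 0.0, 3.108]
force: [0.0, 0.2, -6.5]
grip_width: 0.0345
```

Run:
```python
from h import *
im=bot.grab_frame('scene')
crop('','pics/e4.png',90,130,220,230,6,im)
o=bot.observe();p=o['position'];print('tcp',p,tubf(p)*1000,o['force'],o['moment'])
P=scoop_pts([(0,.066,-.105)],off=(-.003,0,0))
print((tubf(P[0])*1000),P[0,2])
```

```text
tcp [ 0.5409143  -0.12882627  0.17024187] [  3.50972998 105.76858317] [-0.13735    -0.19416979 -6.00912753] [-0.06981249 -0.06169482 -0.06857142]
[  0.37222786 171.76218953] 0.08424186609936886
```

View pics/e4.png

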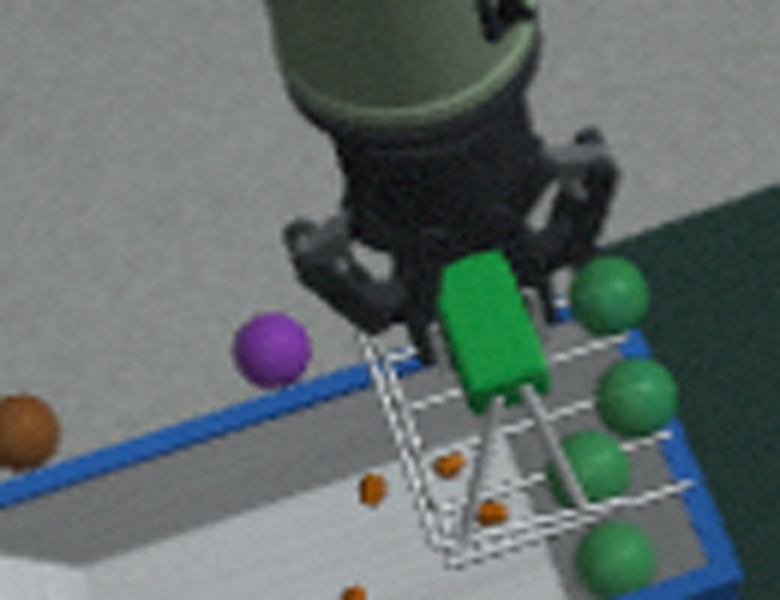

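Emit:
servo_tool:
  plan:
    - [0, 0, 4, 0, 1]
    - [0, 0, 12, 0, 1]
    - [0, 0, 22, 0, 1]
    - [0, 0, 32, 0, 1]
    - [0, 0, 42, 0, 1]
    - [0, 0, 52, 0, 1]
    - [0, 0, 62, 0, 1]
    - [0, 0, 71, 0, 1]
    - [0, 0, 77, 0, 1]
    - [0, 0, 80, 0, 1]

```text
clock: 28.17
position: [0.5411, -0.1289, 0.2514]
tool_rot: [-3.142, 0.001, 3.108]
force: [0.5, 0.1, -5.4]
grip_width: 0.0347
```

Run:
```python
from h import *
im=bot.grab_frame('scene');t=bot.grab_frame('top')
crop('','pics/e5.png',70,110,220,220,5.3,im)
crop('','pics/e5t.png',280,150,420,250,5.7,t)
o=bot.observe();p=o['position'];print('tcp',p,tubf(p)*1000,o['force'],o['moment'])
```

```text
tcp [ 0.54097155 -0.12887208  0.25070224] [  3.56859314 105.72486463] [-0.16905202 -0.71082517 -5.7026394 ] [-0.10692255 -0.03834734 -0.0197819 ]
```

View pics/e5.png

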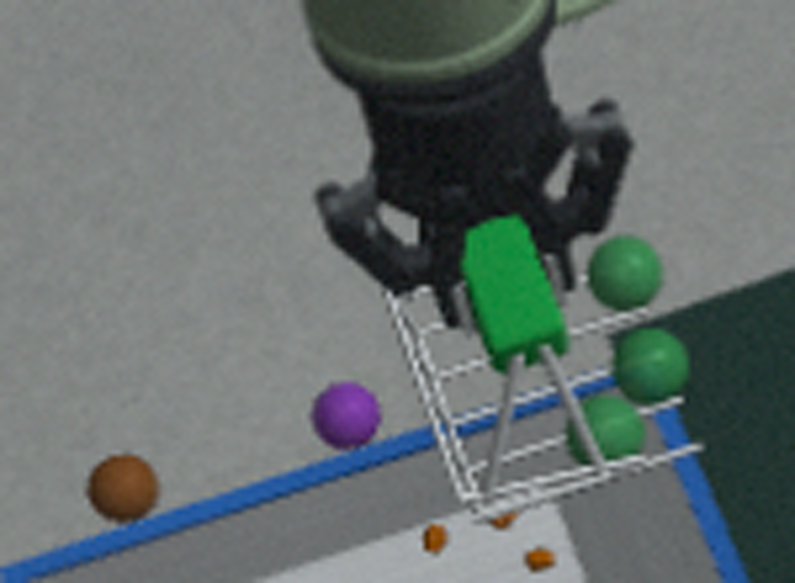

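View pics/e5t.png

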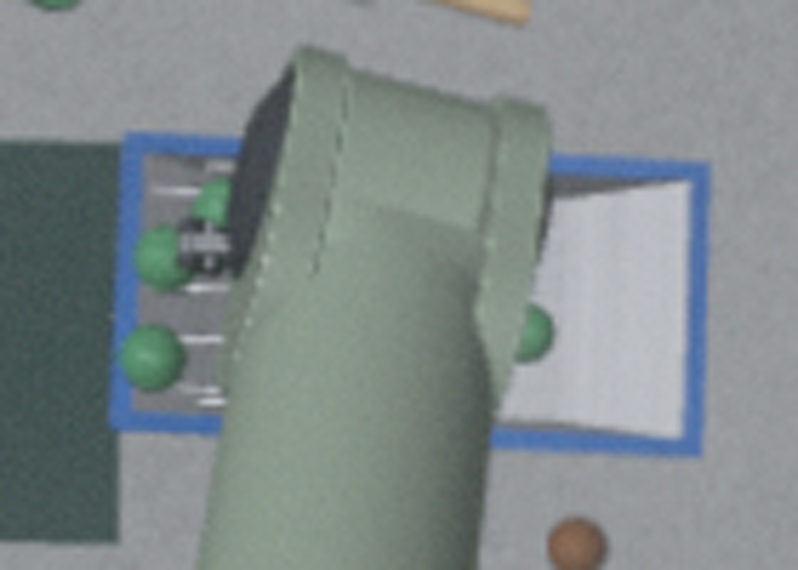

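Emit:
servo_tool:
  plan:
    - [0, 10, 0, 0, 1]
    - [-1, 28, 0, 0, 1]
    - [-2, 46, 0, 0, 1]
    - [-4, 64, 0, 0, 1]
    - [-6, 81, 0, 0, 1]
    - [-8, 97, 0, 0, 1]
    - [-10, 112, 0, 0, 1]
    - [-12, 126, 0, 0, 1]
    - [-14, 139, 0, 0, 1]
    - [-16, 150, 0, 0, 1]

```text
clock: 29.1
position: [0.5243, 0.0228, 0.2498]
tool_rot: [3.141, -0.001, 3.109]
force: [0.5, -0.2, -5.4]
grip_width: 0.0347
```

Emit:
servo_tool:
  plan:
    - [-2, 9, 0, 0, 1]
    - [-3, 17, 0, 0, 1]
    - [-5, 23, 0, 0, 1]
    - [-6, 28, 0, 0, 1]
    - [-7, 31, 0, 0, 1]
    - [-8, 33, 0, 0, 1]
    - [-8, 34, 0, 0, 1]
    - [-8, 34, 0, 0, 1]
    - [-8, 34, 0, 0, 1]
    - [-8, 34, 0, 0, 1]

```text
clock: 29.93
position: [0.5169, 0.0548, 0.2503]
tool_rot: [-3.141, 0.0, 3.107]
force: [0.6, 0.4, -5.0]
grip_width: 0.0349
```

Run:
```python
from h import *
im=bot.grab_frame('scene');t=bot.grab_frame('top')
crop('','pics/f1.png',160,80,310,190,5.3,im)
crop('','pics/f1t.png',190,150,330,250,5.7,t)
o=bot.observe();p=o['position'];print('tcp',p,o['force'],o['moment'])
```

```text
tcp [0.51686897 0.05490959 0.2503006 ] [ 0.1961883   0.56028856 -4.42431475] [-0.09833946 -0.06535527  0.00225807]
```

View pics/f1.png

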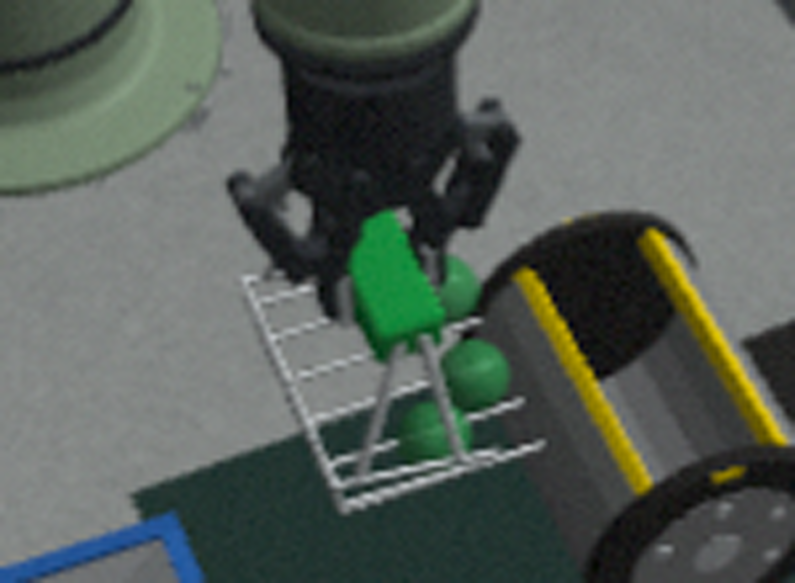

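View pics/f1t.png

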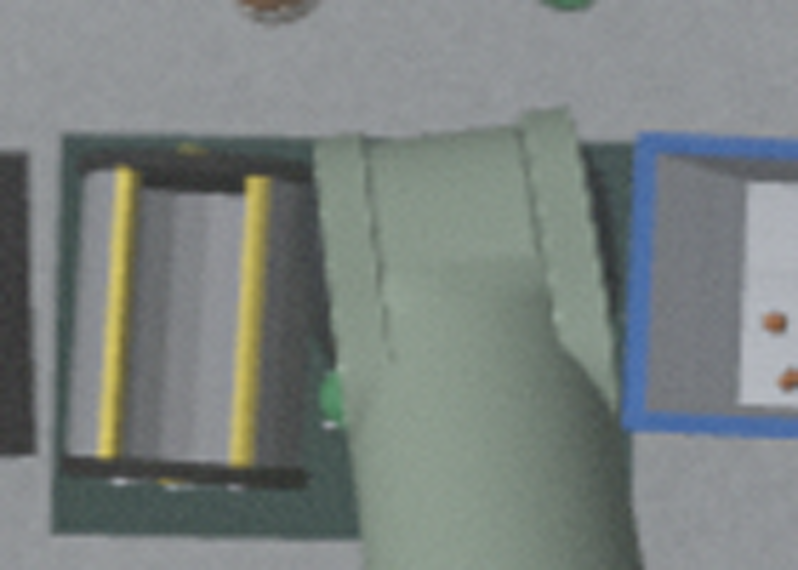

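Emit:
servo_tool:
  plan:
    - [0, -4, -2, 0, 1]
    - [0, -11, -5, 0, 1]
    - [0, -20, -8, 0, 1]
    - [0, -30, -11, 0, 1]
    - [0, -40, -14, 0, 1]
    - [0, -50, -16, 0, 1]
    - [0, -59, -18, 0, 1]
    - [0, -66, -19, 0, 1]
    - [0, -70, -19, 0, 1]
    - [0, -71, -19, 0, 1]

```text
clock: 30.87
position: [0.5169, -0.0167, 0.2313]
tool_rot: [-3.141, 0.0, 3.107]
force: [0.1, 0.4, -6.3]
grip_width: 0.0349
```

Run:
```python
from h import *
im=bot.grab_frame('scene')
crop('','pics/f2.png',140,80,310,200,4.6,im)
o=bot.observe();p=o['position'];print('tcp',p,o['force'],o['moment'])
```

```text
tcp [ 0.51689209 -0.01631872  0.2313752 ] [ 0.18787716 -0.45026245 -5.55907354] [-0.09185222 -0.10348557  0.05028052]
```

View pics/f2.png

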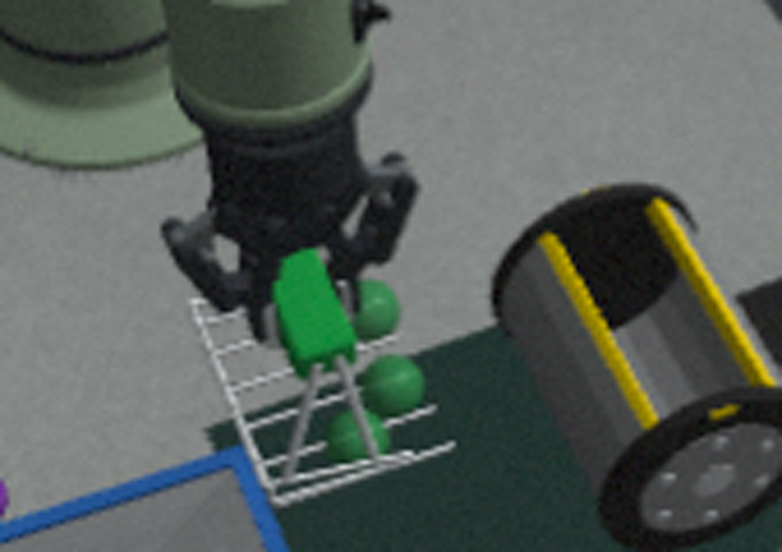

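Emit:
servo_tool:
  plan:
    - [0, 5, 0, 0, 1]
    - [0, 15, 0, 0, 1]
    - [0, 30, 0, 0, 1]
    - [0, 50, 0, 0, 1]
    - [0, 75, 0, 0, 1]
    - [0, 105, 0, 0, 1]
    - [0, 140, 0, 0, 1]
    - [0, 140, 0, 0, 1]
    - [0, 140, 0, 0, 1]
    - [0, 140, 0, 0, 1]

```text
clock: 31.75
position: [0.5166, 0.125, 0.2313]
tool_rot: [-3.142, -0.0, 3.109]
force: [0.4, -0.1, -3.9]
grip_width: 0.0347
```

Run:
```python
from h import *
im=bot.grab_frame('scene')
crop('','pics/f3.png',160,80,310,190,5.3,im)
o=bot.observe();p=o['position'];print('tcp',p,o['force'],o['moment'])
```

```text
tcp [0.51674246 0.12420264 0.2313786 ] [ 0.16841439 -0.49621303 -4.68790987] [-0.04714488  0.00059152  0.00649664]
```

View pics/f3.png

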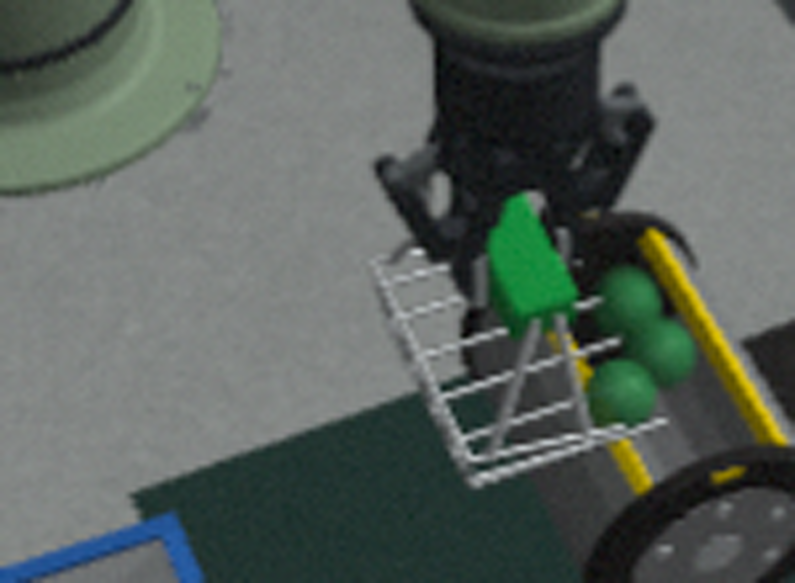

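Emit:
servo_tool:
  plan:
    - [0, 3, 0, 0, 1]
    - [0, 7, 0, 0, 1]
    - [0, 12, 0, 0, 1]
    - [0, 17, 0, 0, 1]
    - [0, 21, 0, 0, 1]
    - [0, 24, 0, 0, 1]
    - [0, 25, 0, 0, 1]
    - [0, 25, 0, 0, 1]
    - [0, 25, 0, 0, 1]
    - [0, 25, 0, 0, 1]

```text
clock: 32.63
position: [0.5168, 0.1489, 0.2313]
tool_rot: [-3.141, -0.0, 3.107]
force: [-0.6, 0.3, -3.5]
grip_width: 0.035
```

Run:
```python
from h import *
im=bot.grab_frame('scene')
crop('','pics/f4.png',200,100,310,190,7,im)
o=bot.observe();p=o['position'];print('tcp',p,o['force'],o['moment'])
```

```text
tcp [0.51686338 0.14890447 0.23131659] [ 0.51197702  0.12010362 -4.3860473 ] [-0.01590564  0.059112   -0.00719294]
```

View pics/f4.png

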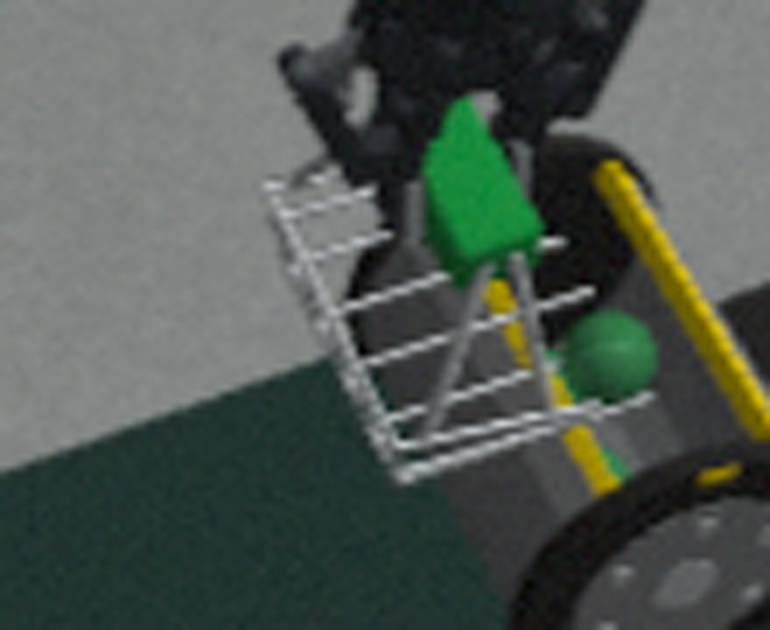

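Run:
```python
from h import *
print(w('scene',(200+612/7,100+355/7),.163), scoop_pts([(0,.066,-.105)],off=(-.003,0,0)))
```

```text
[0.55198635 0.20066047 0.163     ] [[0.51611581 0.21496839 0.14531659]]
```

Emit:
servo_tool:
  plan:
    - [0, 3, 0, 0, 1]
    - [0, 7, 0, 0, 1]
    - [0, 10, 0, 0, 1]
    - [0, 11, 0, 0, 1]
    - [0, 11, 0, 0, 1]
    - [0, -24, 0, 0, 1]
    - [0, -60, 0, 0, 1]
    - [0, -90, 0, 0, 1]
    - [0, -105, 0, 0, 1]
    - [0, -110, 0, 0, 1]

```text
clock: 33.52
position: [0.5168, 0.0359, 0.2316]
tool_rot: [-3.141, 0.0, 3.104]
force: [-0.1, -0.3, -3.4]
grip_width: 0.0349
```

Run:
```python
from h import *
im=bot.grab_frame('scene')
crop('','pics/f5.png',160,80,310,190,5.3,im)
o=bot.observe();p=o['position'];print('tcp',p,o['force'],o['moment'])
```

```text
tcp [0.51689263 0.03672555 0.23150906] [ 0.67881691 -2.56467344 -3.28008304] [-0.00594971  0.04071773 -0.0091882 ]
```

View pics/f5.png

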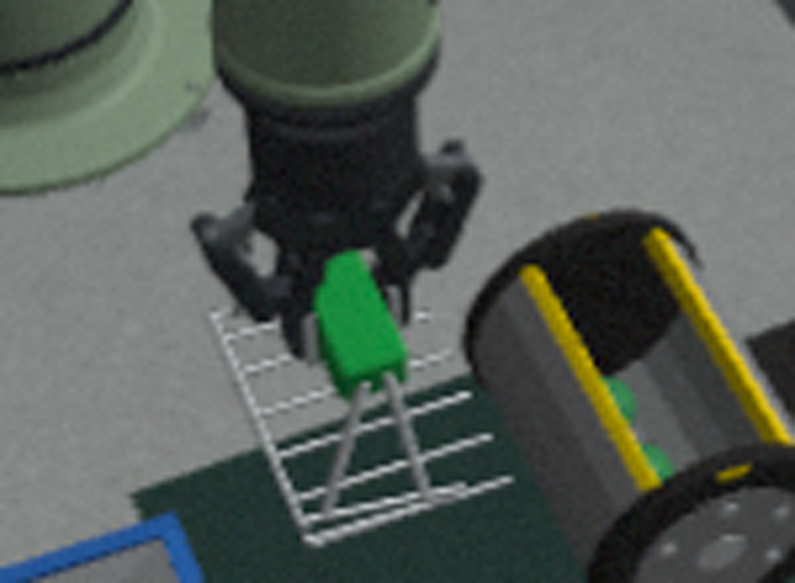

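Run:
```python
from h import *
im=bot.grab_frame('scene');t=bot.grab_frame('top')
crop('','pics/g1.png',60,170,220,280,5,im)
crop('','pics/g1t.png',180,150,420,250,3.3,t)
```

```text
(no output)
```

View pics/g1.png

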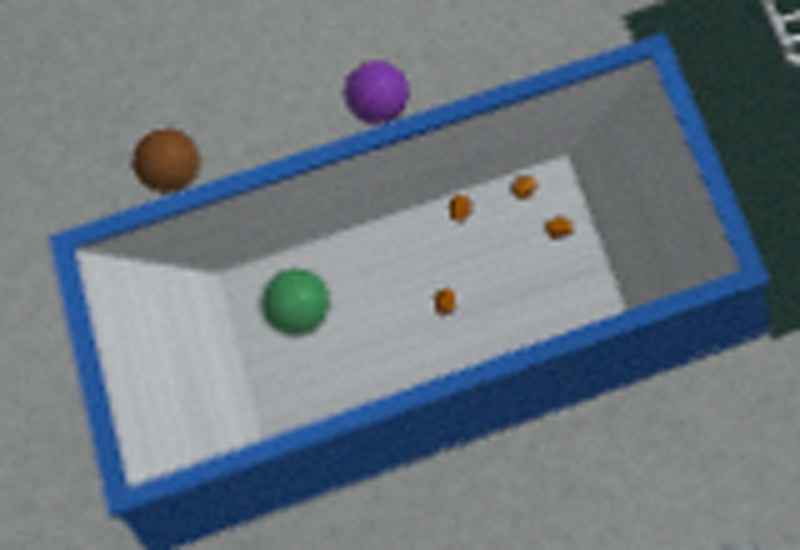

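View pics/g1t.png

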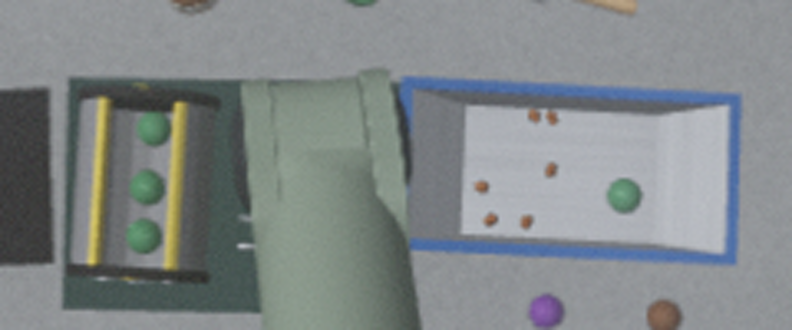

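Run:
```python
from h import *
print(bt((60+296/5,170+301/5)))
C=lambda u,v:(180+u/3.3,150+v/3.3)
print((tubf(w('top',C(624,195),.025))*1000).round(1))
print('chips',[(tubf(w('top',C(*p),.0125))*1000).round(0).tolist() for p in [(535,116),(552,117),(551,170),(481,186),(489,220),(526,221)]])
```

```text
[-18.4 -64.8]
[-19.9 -65.7]
chips [[61.0, 31.0], [61.0, 13.0], [4.0, 12.0], [-17.0, 86.0], [-53.0, 76.0], [-52.0, 36.0]]
```

Emit:
servo_tool:
  plan:
    - [1, -20, 0, 0, 1]
    - [2, -56, 0, 0, 1]
    - [4, -94, 0, 0, 1]
    - [5, -132, 0, 0, 1]
    - [6, -170, 0, 0, 1]
    - [7, -208, 0, 0, 1]
    - [8, -246, 0, 0, 1]
    - [9, -284, 0, 0, 1]
    - [10, -320, 0, 0, 1]
    - [12, -345, 0, 0, 1]

```text
clock: 34.5
position: [0.529, -0.308, 0.2312]
tool_rot: [-3.141, 0.0, 3.107]
force: [0.6, 0.0, -3.3]
grip_width: 0.0348
```

Emit:
servo_tool:
  plan:
    - [0, -10, -5, 0, 1]
    - [0, -12, -25, 0, 1]
    - [0, -12, -45, 0, 1]
    - [0, -12, -65, 0, 1]
    - [0, -12, -80, 0, 1]
    - [0, -12, -90, 0, 1]
    - [0, -12, -95, 0, 1]
    - [0, -12, -95, 0, 1]
    - [0, -12, -95, 0, 1]
    - [0, -12, -95, 0, 1]

```text
clock: 35.33
position: [0.5294, -0.3178, 0.1372]
tool_rot: [-3.141, 0.001, 3.108]
force: [0.0, -1.1, -2.6]
grip_width: 0.035
```

Run:
```python
from h import *
im=bot.grab_frame('scene')
crop('','pics/g2.png',60,150,220,270,5,im)
o=bot.observe();p=o['position'];print('tcp',p,tubf(p)*1000,o['force'],o['moment'])
```

```text
tcp [ 0.52932276 -0.31797197  0.13722446] [ -1.26652742 -83.67176831] [-0.08331818  0.10813449 -3.56372819] [ 0.00974356 -0.03995838 -0.02030648]
```

View pics/g2.png

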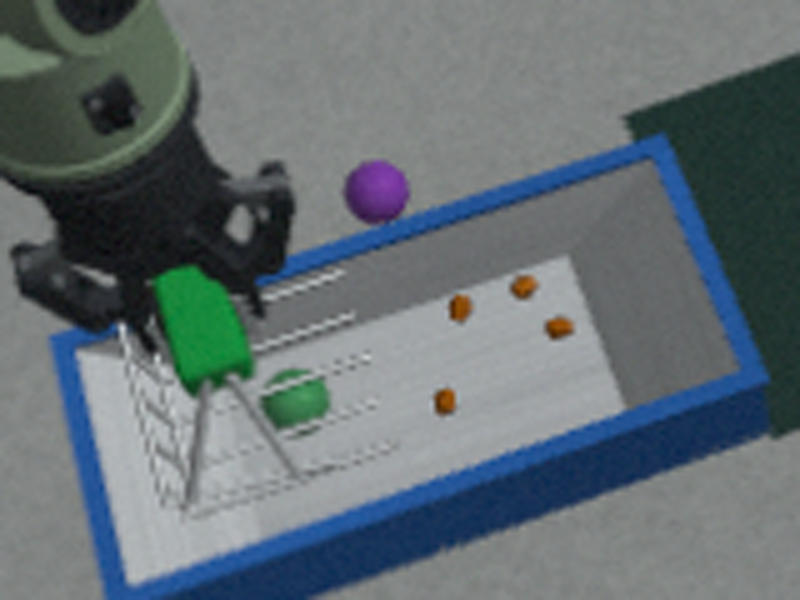

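Run:
```python
from h import *
im=cv2.imread('pics/g2.png')
obs=[(343,271),(352,317),(370,355),(378,403),(395,446)]
for x in (-.056,-.028,0,.028,.056):
    q=(pix('scene',scoop_pts([(x,.066,-.103)],off=(-.003,0,0)))-[60,150])*5
    print(x,q[0])
# fit x,z,roll offset from observed wire tips
def f(p):
    r=p[2]; P=[(x*np.cos(r)+ -.103*np.sin(r)+p[0], .066+p[3], -.103*np.cos(r)-x*np.sin(r)+p[1]) for x in (-.056,-.028,0,.028,.056)]
    return ((pix('scene',scoop_pts(P))-[60,150])*5-np.array(obs)).ravel()
def g(p): return np.r_[f(p),p[1]*2000]
r=least_squares(g,[0,0,0,0]);print(r.x,r.fun.round(1))
print(bt((60+296/5,150+399/5)))
```

```text
-0.056 [348.16491241 288.29010879]
-0.028 [360.34721743 327.5988003 ]
0 [372.84866973 367.85035375]
0.028 [385.68024805 409.07384498]
0.056 [398.85335622 451.29925212]
[ 1.87378194e-03  1.16548083e-05  1.16721676e-01 -1.17140445e-03] [-2.7  1.8  1.6 -2.2 -2.7  2.6  3.2 -1.8  0.5 -0.3  0. ]
[-19.7 -64.5]
```

Emit:
servo_tool:
  plan:
    - [3, 0, 0, 0, 1]
    - [6, 0, -3, 0, 1]
    - [6, 0, -6, 0, 1]
    - [6, 0, -8, 0, 1]
    - [6, 0, -10, 0, 1]
    - [6, 0, -11, 0, 1]
    - [6, 0, -12, 0, 1]
    - [6, 0, -12, 0, 1]
    - [6, 0, -12, 0, 1]
    - [6, 0, -12, 0, 1]

```text
clock: 36.22
position: [0.5364, -0.3184, 0.1255]
tool_rot: [-3.14, 0.004, 3.108]
force: [3.4, 0.1, 9.4]
grip_width: 0.0349
```

Emit:
servo_tool:
  plan:
    - [0, 4, 0, 0, 1]
    - [0, 10, 0, 0, 1]
    - [1, 17, 0, 0, 1]
    - [1, 24, 0, 0, 1]
    - [1, 31, 0, 0, 1]
    - [1, 38, 0, 0, 1]
    - [2, 45, 0, 0, 1]
    - [2, 52, 0, 0, 1]
    - [2, 59, 0, 0, 1]
    - [2, 66, 0, 0, 1]

```text
clock: 37.05
position: [0.5364, -0.251, 0.124]
tool_rot: [3.141, -0.001, 3.108]
force: [1.7, -1.2, -1.0]
grip_width: 0.0345
```

Emit:
servo_tool:
  plan:
    - [0, 7, 0, 0, 1]
    - [0, 14, 0, 0, 1]
    - [1, 21, 0, 0, 1]
    - [1, 28, 0, 0, 1]
    - [1, 35, 0, 0, 1]
    - [1, 42, 0, 0, 1]
    - [2, 48, 0, 0, 1]
    - [2, 50, 0, 0, 1]
    - [2, 50, 8, 0, 1]
    - [2, 50, 14, 0, 1]

```text
clock: 37.88
position: [0.5388, -0.2014, 0.1388]
tool_rot: [3.141, -0.0, 3.108]
force: [-0.0, -0.6, -2.4]
grip_width: 0.0346
```

Run:
```python
from h import *
im=bot.grab_frame('scene')
crop('','pics/g3.png',60,150,220,270,5,im)
o=bot.observe();p=o['position'];print('tcp',p,tubf(p)*1000,o['force'],o['moment'])
```

```text
tcp [ 0.53919396 -0.20178282  0.13986978] [ 4.41636775 32.79738554] [ 0.74893377 -0.1029991  -1.1829022 ] [-0.03965579 -0.07842908  0.00972662]
```

View pics/g3.png

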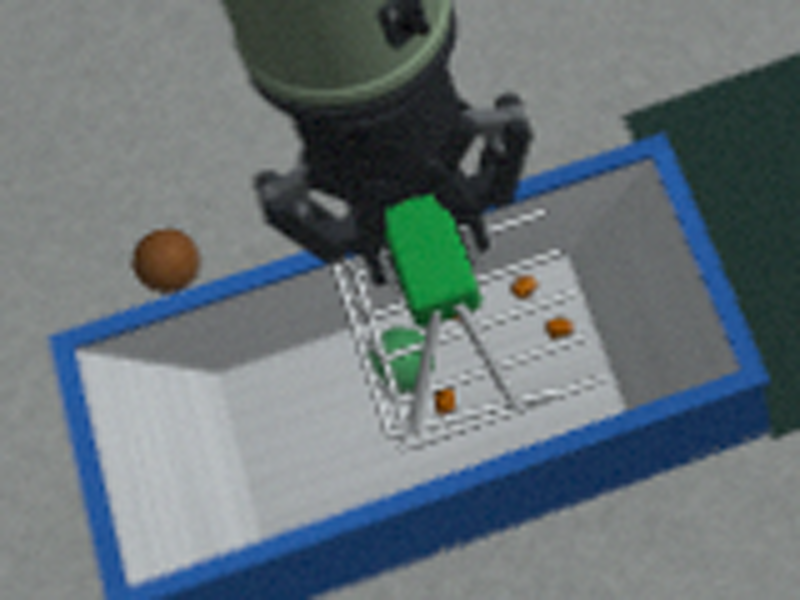

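Run:
```python
from h import *
print(bt((60+405/5,150+358/5)))
```

```text
[-22.   -0.9]
```

Emit:
servo_tool:
  plan:
    - [0, -15, 0, 0, 1]
    - [-1, -35, 0, 0, 1]
    - [-2, -55, 0, 0, 1]
    - [-3, -67, 0, 0, 1]
    - [-3, -70, -4, 0, 1]
    - [-3, -70, -10, 0, 1]
    - [-3, -70, -13, 0, 1]
    - [-3, -70, -14, 0, 1]
    - [-3, -70, -14, 0, 1]
    - [-3, -70, -14, 0, 1]

```text
clock: 38.77
position: [0.5362, -0.2711, 0.1244]
tool_rot: [3.141, 0.0, 3.109]
force: [1.8, -0.8, 0.6]
grip_width: 0.0348
```

Emit:
servo_tool:
  plan:
    - [0, 5, 0, 0, 1]
    - [1, 13, 0, 0, 1]
    - [2, 22, 0, 0, 1]
    - [3, 31, 0, 0, 1]
    - [4, 40, 0, 0, 1]
    - [6, 49, 0, 0, 1]
    - [7, 58, 0, 0, 1]
    - [8, 67, 0, 0, 1]
    - [9, 75, 0, 0, 1]
    - [9, 80, 0, 0, 1]

```text
clock: 39.6
position: [0.5451, -0.1905, 0.1243]
tool_rot: [3.141, 0.0, 3.109]
force: [-1.2, 0.0, 0.1]
grip_width: 0.0346
```

Emit:
servo_tool:
  plan:
    - [0, 0, 4, 0, 1]
    - [0, 0, 10, 0, 1]
    - [0, 0, 20, 0, 1]
    - [0, 0, 35, 0, 1]
    - [0, 0, 55, 0, 1]
    - [0, 0, 75, 0, 1]
    - [0, 0, 90, 0, 1]
    - [0, 0, 95, 0, 1]
    - [0, 0, 95, 0, 1]
    - [0, 0, 95, 0, 1]

```text
clock: 40.43
position: [0.5446, -0.192, 0.2191]
tool_rot: [3.142, -0.0, 3.107]
force: [0.1, -0.1, -3.8]
grip_width: 0.0346
```

Run:
```python
from h import *
im=bot.grab_frame('scene')
crop('','pics/g4.png',60,140,220,260,5,im)
o=bot.observe();p=o['position'];print('tcp',p,tubf(p)*1000,o['force'],o['moment'])
```

```text
tcp [ 0.5444443  -0.19188928  0.21861519] [ 9.30721468 42.8734866 ] [ 0.10808369  0.21401296 -3.32574606] [-0.02309573 -0.04316743  0.0433536 ]
```

View pics/g4.png

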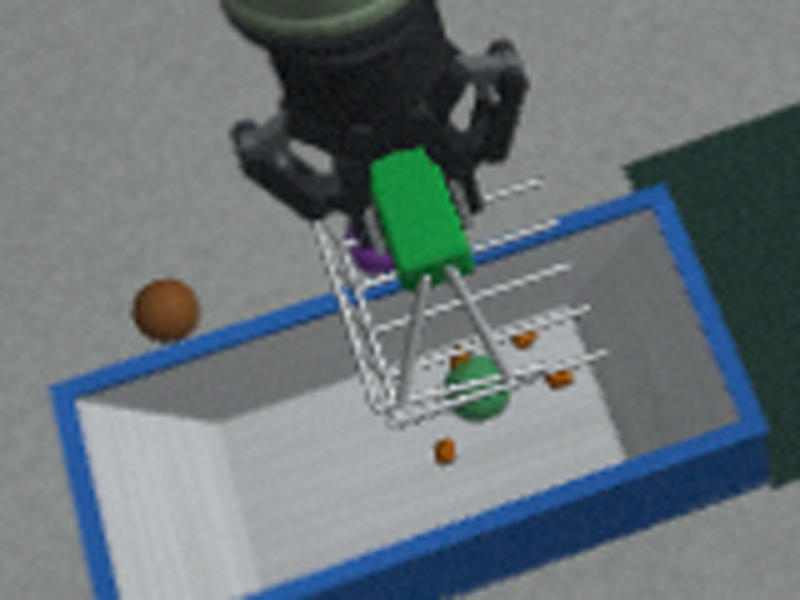

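Emit:
servo_tool:
  plan:
    - [-1, 20, 0, 0, 1]
    - [-3, 55, 0, 0, 1]
    - [-5, 92, 0, 0, 1]
    - [-7, 129, 0, 0, 1]
    - [-9, 166, 0, 0, 1]
    - [-10, 198, 0, 0, 1]
    - [-10, 216, -20, 0, 1]
    - [-10, 222, -50, 0, 1]
    - [-10, 222, -80, 0, 1]
    - [-10, 222, -105, 0, 1]

```text
clock: 41.32
position: [0.5338, 0.0308, 0.1117]
tool_rot: [-3.141, -0.002, 3.109]
force: [0.3, 0.0, -3.0]
grip_width: 0.0346
```

Emit:
servo_tool:
  plan:
    - [0, 0, -5, 0, 1]
    - [0, 0, -10, 0, 1]
    - [0, 0, -15, 0, 1]
    - [0, 0, -18, 0, 1]
    - [0, 0, -20, 0, 1]
    - [0, 0, -22, 0, 1]
    - [0, 0, -23, 0, 1]
    - [0, 0, -24, 0, 1]
    - [0, 0, -24, 0, 1]
    - [0, 0, -24, 0, 1]

```text
clock: 42.15
position: [0.535, 0.0301, 0.0907]
tool_rot: [3.141, 0.0, 3.108]
force: [-1.9, -0.5, 2.5]
grip_width: 0.0347
```

Run:
```python
from h import *
im=bot.grab_frame('scene')
crop('','pics/g5.png',130,80,280,200,5,im)
o=bot.observe();p=o['position'];print('tcp',p,o['force'],o['moment'])
print(bt((60+478/5,140+388/5)))
```

```text
tcp [0.53498318 0.03010224 0.0906411 ] [-1.71551738 -1.41755611  4.24509071] [ 0.02764093  0.28812667 -0.02050407]
[-18.9  41.1]
```

View pics/g5.png

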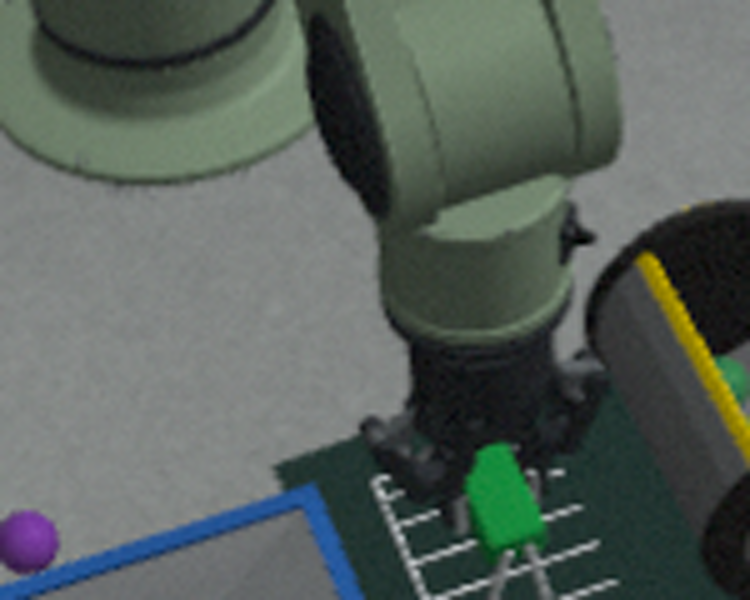

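Emit:
servo_tool:
  plan:
    - [0, 0, 0, 0, 0.3]
    - [0, 0, 0, 0, -0.2]
    - [0, 0, 0, 0, -0.3]
    - [0, 0, -1, 0, -0.3]
    - [0, 0, -1, 0, -0.3]
    - [0, 0, -1, 0, -0.3]
    - [0, 0, -1, 0, 0.3]
    - [0, 0, -1, 0, 1]
    - [0, 0, -1, 0, 1]
    - [0, 0, -1, 0, 1]
  squeeze: 115

```text
clock: 43.03
position: [0.5349, 0.0301, 0.0896]
tool_rot: [3.142, 0.0, 3.108]
force: [-1.5, -0.9, 6.9]
grip_width: 0.034
```

Emit:
servo_tool:
  plan:
    - [0, 0, 0, 0, 1]
    - [0, 0, 2, 0, 1]
    - [0, 0, 8, 0, 1]
    - [0, 0, 20, 0, 1]
    - [0, 0, 40, 0, 1]
    - [0, 0, 65, 0, 1]
    - [0, 0, 90, 0, 1]
    - [0, 0, 110, 0, 1]
    - [0, 0, 115, 0, 1]
    - [0, 0, 115, 0, 1]

```text
clock: 43.87
position: [0.5354, 0.0303, 0.2055]
tool_rot: [3.141, 0.002, 3.108]
force: [0.5, 0.9, -2.3]
grip_width: 0.0342
```

Run:
```python
from h import *
im=bot.grab_frame('scene')
crop('','pics/g6.png',150,80,270,180,6.5,im)
o=bot.observe();p=o['position'];print('tcp',p,o['force'],o['moment'],o['tool_rot'])
```

```text
tcp [0.53474626 0.03024125 0.20419608] [ 0.17436472  0.3694811  -3.13619158] [ 0.03595282 -0.01463916  0.0296089 ] [3.14138611e+00 4.15474751e-04 3.10790158e+00]
```

View pics/g6.png

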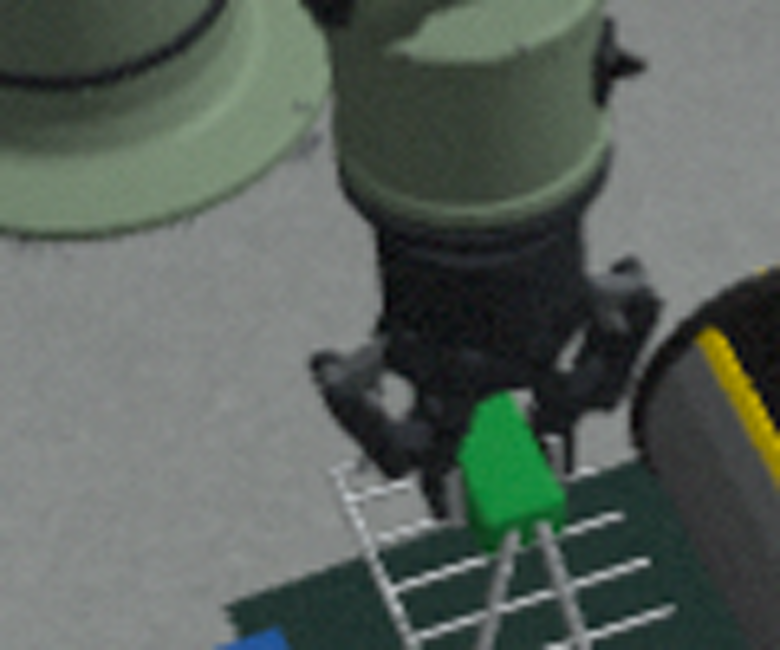

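```bash
cat >> h.py <<'E'
def tipfit(obs,xs,crop0,k):
    def f(p):
        r=p[1]; P=[(x*np.cos(r)-.103*np.sin(r)+p[0], .066+p[2], -.103*np.cos(r)-x*np.sin(r)) for x in xs]
        return ((pix('scene',scoop_pts(P))-crop0)*k-np.array(obs)).ravel()
    r=least_squares(f,[0,0,0]);return r.x.round(4),r.fun.round(1)
E
python3 - <<'E'
from h import *
print(tipfit([(620,517),(648,562),(673,607)],(-.028,0,.028),[150,80],6.5))
print(tipfit([(597,470),(620,517),(648,562),(673,607)],(-.056,-.028,0,.028),[150,80],6.5))
E
```

```text
(array([-0.0152, -0.0612, -0.    ]), array([ 2.2,  0.1, -1.2, -0.4, -1. ,  0.3]))
(array([-0.0127, -0.0335, -0.    ]), array([ 0.9,  1.1,  1.9, -1.4, -1.5, -0.7, -1.2,  1. ]))
```

Emit:
servo_tool:
  plan:
    - [0, -20, 0, 0, 1]
    - [1, -56, 0, 0, 1]
    - [2, -94, 0, 0, 1]
    - [3, -132, 0, 0, 1]
    - [4, -170, 0, 0, 1]
    - [5, -208, 0, 0, 1]
    - [6, -246, 0, 0, 1]
    - [6, -282, 0, 0, 1]
    - [6, -310, 0, 0, 1]
    - [6, -321, 0, 0, 1]

```text
clock: 44.75
position: [0.539, -0.2953, 0.2024]
tool_rot: [-3.14, -0.003, 3.104]
force: [-0.4, 0.3, -3.1]
grip_width: 0.0346
```

Emit:
servo_tool:
  plan:
    - [0, 0, -10, 0, 1]
    - [0, 0, -25, 0, 1]
    - [0, 0, -40, 0, 1]
    - [0, 0, -53, 0, 1]
    - [0, 0, -60, 0, 1]
    - [0, 0, -60, 0, 1]
    - [0, 0, -60, 0, 1]
    - [0, 0, -60, 0, 1]
    - [0, 0, -60, 0, 1]
    - [0, 0, -60, 0, 1]

```text
clock: 45.58
position: [0.5411, -0.2909, 0.1449]
tool_rot: [-3.141, 0.001, 3.108]
force: [0.1, -0.1, -3.6]
grip_width: 0.0342
```

Run:
```python
from h import *
im=bot.grab_frame('scene')
crop('','pics/g7.png',60,150,220,270,5,im)
o=bot.observe();p=o['position'];print('tcp',p,tubf(p)*1000,o['force'],o['moment'])
for x in (-.056,-.028,0,.028,.056):
    q=(pix('scene',scoop_pts([(x,.066,-.103)],off=(-.009,0,0)))-[60,150])*5
    print(x,q[0])
```

```text
tcp [ 0.54106422 -0.29088689  0.14480777] [  9.49246825 -56.18163707] [-0.4676169   0.94371957 -3.64708867] [ 0.03655367  0.01445282 -0.00687168]
-0.056 [394.80272347 271.82871776]
-0.028 [407.57482107 311.05402511]
0 [420.67933069 351.22372106]
0.028 [434.12760142 392.36706266]
0.056 [447.93141547 434.51422237]
```

View pics/g7.png

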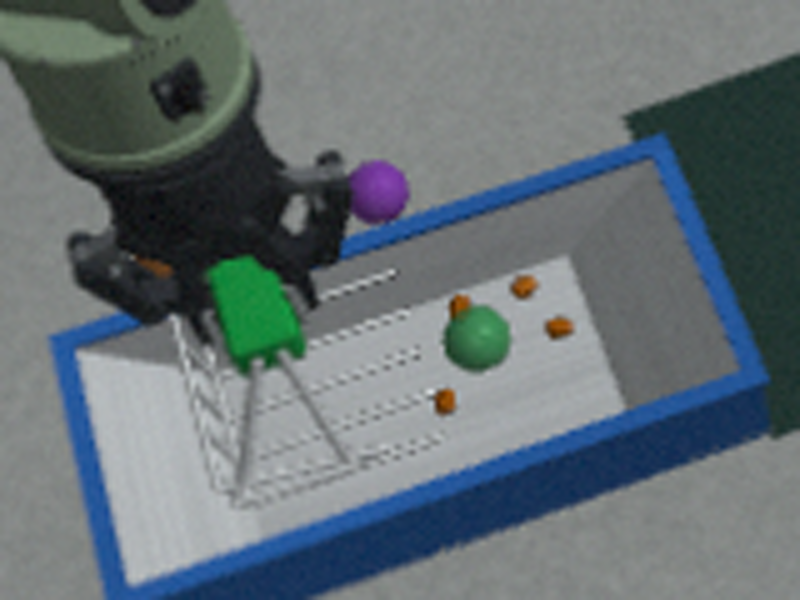

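Emit:
servo_tool:
  plan:
    - [0, 0, -8, 0, 1]
    - [0, 0, -16, 0, 1]
    - [0, 0, -24, 0, 1]
    - [0, 0, -32, 0, 1]
    - [0, 0, -38, 0, 1]
    - [0, 1, -42, 0, 1]
    - [0, 1, -44, 0, 1]
    - [0, 1, -46, 0, 1]
    - [0, 1, -47, 0, 1]
    - [0, 1, -47, 0, 1]

```text
clock: 46.47
position: [0.5409, -0.2899, 0.0973]
tool_rot: [-3.142, 0.0, 3.108]
force: [0.5, -0.0, -2.4]
grip_width: 0.0342
```

Emit:
servo_tool:
  plan:
    - [0, 0, 0, 0, 1]
    - [0, 0, -1, 0, 1]
    - [0, 1, -2, 0, 1]
    - [0, 1, -2, 0, 1]
    - [0, 1, -2, 0, 1]
    - [0, 1, -2, 0, 1]
    - [0, 1, -2, 0, 1]
    - [0, 1, -2, 0, 1]
    - [0, 1, -2, 0, 1]
    - [0, 1, -2, 0, 1]

```text
clock: 47.3
position: [0.541, -0.2894, 0.0957]
tool_rot: [-3.141, 0.001, 3.107]
force: [0.1, -4.0, 6.1]
grip_width: 0.0344
```

Emit:
servo_tool:
  plan:
    - [0, 4, 1, 0, 1]
    - [0, 9, 1, 0, 1]
    - [0, 15, 1, 0, 1]
    - [1, 22, 1, 0, 1]
    - [1, 29, 1, 0, 1]
    - [1, 36, 1, 0, 1]
    - [1, 43, 1, 0, 1]
    - [2, 50, 1, 0, 1]
    - [2, 57, 1, 0, 1]
    - [2, 62, 1, 0, 1]

```text
clock: 48.13
position: [0.5429, -0.2257, 0.0962]
tool_rot: [3.141, -0.0, 3.108]
force: [0.7, -0.7, -3.5]
grip_width: 0.0341
```

Emit:
servo_tool:
  plan:
    - [0, 4, 0, 0, 1]
    - [0, 9, 0, 0, 1]
    - [0, 14, 0, 0, 1]
    - [1, 18, 0, 0, 1]
    - [1, 22, 0, 0, 1]
    - [1, 26, 0, 0, 1]
    - [1, 29, 0, 0, 1]
    - [1, 30, 0, 0, 1]
    - [1, 30, 0, 0, 1]
    - [1, 30, 0, 0, 1]

```text
clock: 48.97
position: [0.5438, -0.1968, 0.0963]
tool_rot: [3.142, 0.0, 3.108]
force: [0.2, -0.2, -3.3]
grip_width: 0.0342
```

Run:
```python
from h import *
im=bot.grab_frame('scene')
crop('','pics/h1.png',90,160,220,250,6,im)
o=bot.observe();p=o['position'];print('tcp',p,tubf(p)*1000,o['force'],o['moment'])
```

```text
tcp [ 0.54380323 -0.19695226  0.09628078] [ 8.8487966  37.79071171] [ 0.64645778  0.41378356 -3.25239669] [ 0.14605454 -0.26875384 -0.1350616 ]
```

View pics/h1.png

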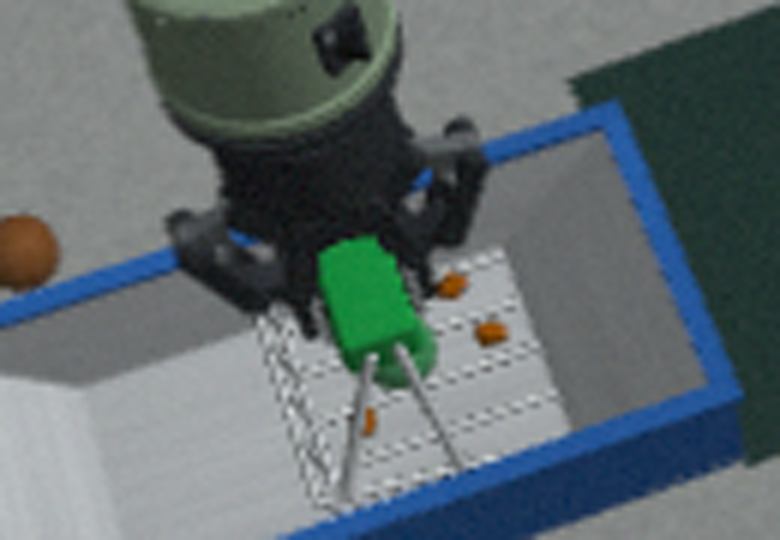

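Emit:
servo_tool:
  plan:
    - [0, 0, 4, 0, 1]
    - [0, 0, 12, 0, 1]
    - [0, 0, 22, 0, 1]
    - [0, 0, 34, 0, 1]
    - [0, 0, 48, 0, 1]
    - [0, 0, 64, 0, 1]
    - [0, 0, 80, 0, 1]
    - [0, 0, 95, 0, 1]
    - [0, 0, 105, 0, 1]
    - [0, 0, 109, 0, 1]

```text
clock: 49.85
position: [0.5443, -0.1971, 0.2076]
tool_rot: [-3.141, 0.003, 3.108]
force: [-0.2, -0.2, -3.6]
grip_width: 0.0342
```

Emit:
servo_tool:
  plan:
    - [0, 0, 3, 0, 1]
    - [0, 0, 10, 0, 1]
    - [0, 0, 18, 0, 1]
    - [0, 0, 24, 0, 1]
    - [0, 0, 26, 0, 1]
    - [0, 0, 26, 0, 1]
    - [0, 0, 26, 0, 1]
    - [0, 0, 26, 0, 1]
    - [0, 0, 26, 0, 1]
    - [0, 0, 26, 0, 1]

```text
clock: 50.68
position: [0.5437, -0.1968, 0.231]
tool_rot: [3.142, -0.0, 3.108]
force: [-0.2, 1.2, -4.7]
grip_width: 0.0344
```

Run:
```python
from h import *
im=bot.grab_frame('scene')
crop('','pics/h2.png',70,110,220,230,5.2,im)
o=bot.observe();p=o['position'];print('tcp',p,tubf(p)*1000,o['force'],o['moment'])
```

```text
tcp [ 0.54374859 -0.1968373   0.23108691] [ 8.79004998 37.90363659] [ 0.28547179 -0.24366289 -3.68924056] [-0.03251685 -0.08802282 -0.00419077]
```

View pics/h2.png

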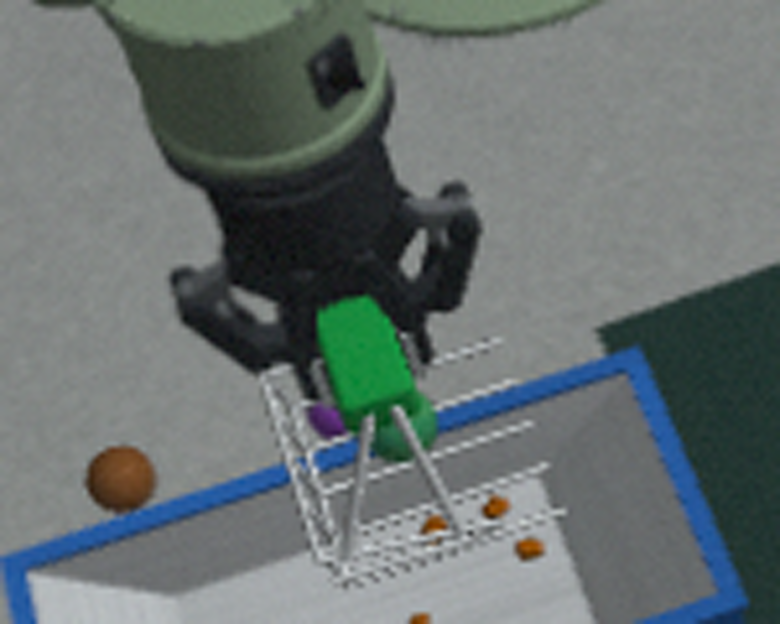

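Emit:
servo_tool:
  plan:
    - [0, 4, 0, 0, 1]
    - [-1, 12, 0, 0, 1]
    - [-3, 24, 0, 0, 1]
    - [-5, 40, 0, 0, 1]
    - [-7, 59, 0, 0, 1]
    - [-9, 79, 0, 0, 1]
    - [-12, 99, 0, 0, 1]
    - [-14, 119, 0, 0, 1]
    - [-16, 137, 0, 0, 1]
    - [-18, 152, 0, 0, 1]

```text
clock: 51.57
position: [0.5253, -0.0421, 0.2313]
tool_rot: [3.141, -0.0, 3.11]
force: [0.4, -0.7, -3.9]
grip_width: 0.0343
```

Emit:
servo_tool:
  plan:
    - [-1, 11, 0, 0, 1]
    - [-2, 19, 0, 0, 1]
    - [-3, 24, 0, 0, 1]
    - [-3, 27, 0, 0, 1]
    - [-3, 28, 0, 0, 1]
    - [-3, 28, 0, 0, 1]
    - [-3, 28, 0, 0, 1]
    - [-3, 28, 0, 0, 1]
    - [-3, 28, 0, 0, 1]
    - [-3, 28, 0, 0, 1]

```text
clock: 52.4
position: [0.5228, -0.0172, 0.2313]
tool_rot: [-3.141, -0.0, 3.107]
force: [-0.7, -0.4, -3.2]
grip_width: 0.0343
```

Run:
```python
from h import *
im=bot.grab_frame('scene');t=bot.grab_frame('top')
crop('','pics/h3.png',130,80,310,210,4.4,im)
crop('','pics/h3t.png',180,140,420,260,3.3,t)
o=bot.observe();p=o['position'];print('tcp',p,o['force'],o['moment'])
```

```text
tcp [ 0.52285414 -0.01700383  0.23129612] [-0.06094826  0.34738049 -3.78627879] [ 0.03791075 -0.04377921  0.05154864]
```

View pics/h3.png

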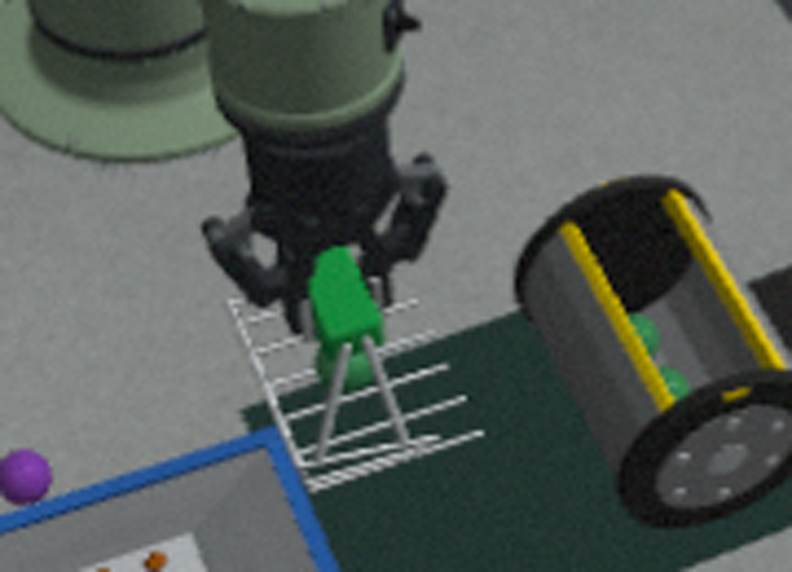

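View pics/h3t.png

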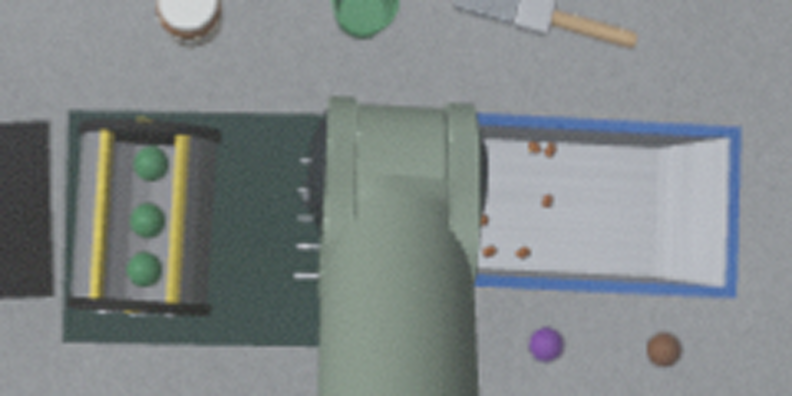

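Emit:
servo_tool:
  plan:
    - [0, 5, 0, 0, 1]
    - [0, 15, 0, 0, 1]
    - [0, 30, 0, 0, 1]
    - [0, 50, 0, 0, 1]
    - [0, 75, 0, 0, 1]
    - [0, 105, 0, 0, 1]
    - [0, 140, 0, 0, 1]
    - [0, 140, 0, 0, 1]
    - [0, 140, 0, 0, 1]
    - [0, 140, 0, 0, 1]

```text
clock: 53.33
position: [0.5226, 0.1236, 0.2312]
tool_rot: [-3.141, -0.0, 3.109]
force: [-0.1, -0.9, -2.8]
grip_width: 0.0344
```

Run:
```python
from h import *
im=bot.grab_frame('scene')
crop('','pics/h4.png',160,80,310,190,5.3,im)
o=bot.observe();p=o['position'];print('tcp',p,o['force'],o['moment'])
```

```text
tcp [0.52272466 0.12287221 0.23126591] [-0.77670709 -0.61164128 -4.41085328] [-0.0624572  -0.02563418 -0.0579988 ]
```

View pics/h4.png

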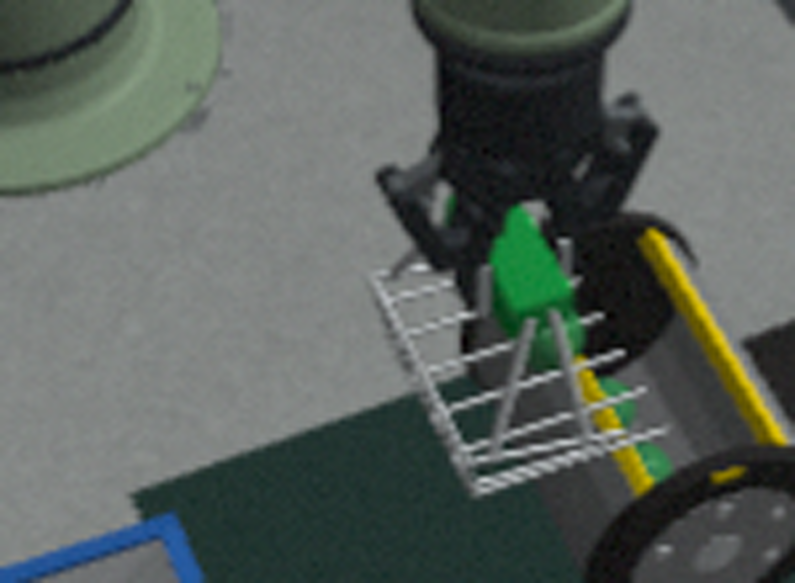

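Emit:
servo_tool:
  plan:
    - [0, -4, 0, 0, 1]
    - [0, -12, 0, 0, 1]
    - [0, -24, 0, 0, 1]
    - [0, -40, 0, 0, 1]
    - [0, -57, 0, 0, 1]
    - [0, -75, 0, 0, 1]
    - [0, -93, 0, 0, 1]
    - [0, -109, 0, 0, 1]
    - [0, -122, 0, 0, 1]
    - [0, -131, 0, 0, 1]

```text
clock: 54.22
position: [0.5225, -0.0109, 0.2315]
tool_rot: [-3.141, 0.0, 3.105]
force: [-0.1, 0.2, -3.9]
grip_width: 0.0342
```

Emit:
servo_tool:
  plan:
    - [0, -4, 0, 0, 1]
    - [0, -5, 0, 0, 1]
    - [0, -5, 0, 0, 1]
    - [0, -5, 0, 0, 1]
    - [0, -5, 0, 0, 1]
    - [0, -5, 0, 0, 1]
    - [0, -5, 0, 0, 1]
    - [0, -5, 0, 0, 1]
    - [0, -5, 0, 0, 1]
    - [0, -5, 0, 0, 1]

```text
clock: 55.05
position: [0.5228, -0.0128, 0.2313]
tool_rot: [-3.142, -0.0, 3.108]
force: [-0.2, -0.1, -4.0]
grip_width: 0.0343
```

Emit:
servo_tool:
  plan:
    - [0, 5, 0, 0, 1]
    - [0, 15, 0, 0, 1]
    - [0, 30, 0, 0, 1]
    - [0, 50, 0, 0, 1]
    - [0, 75, 0, 0, 1]
    - [0, 105, 0, 0, 1]
    - [0, 140, 0, 0, 1]
    - [0, 140, 0, 0, 1]
    - [0, 140, 0, 0, 1]
    - [0, 140, 0, 0, 1]

```text
clock: 55.88
position: [0.5226, 0.1276, 0.2312]
tool_rot: [-3.141, -0.0, 3.109]
force: [0.2, -1.0, -3.7]
grip_width: 0.0342
```

Run:
```python
from h import *
im=bot.grab_frame('scene')
crop('','pics/h5.png',160,80,310,190,5.3,im)
o=bot.observe();p=o['position'];print('tcp',p,o['force'],o['moment'])
```

```text
tcp [0.52273319 0.12683759 0.2312893 ] [ 1.26083851 -0.56163117 -3.32191988] [-0.06794038 -0.09088262 -0.00217883]
```

View pics/h5.png

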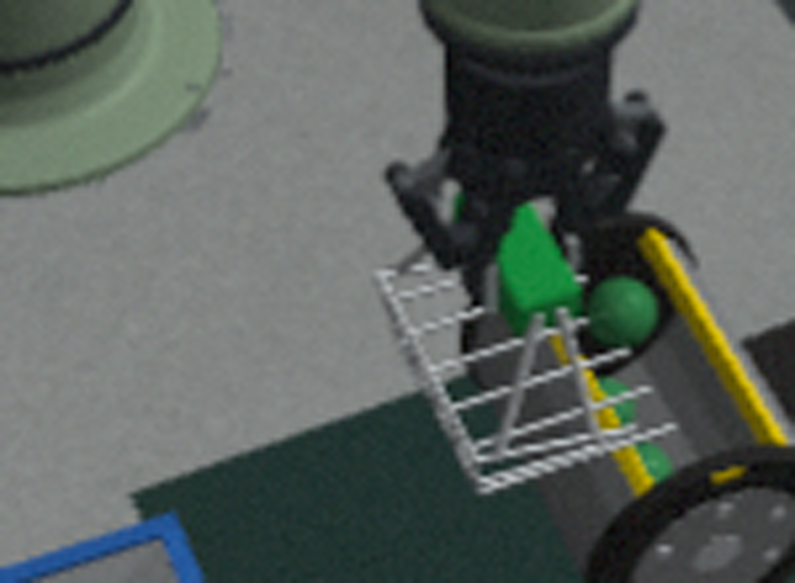

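Run:
```python
from h import *
print(w('scene',(160+623/5.3,80+312/5.3),.163), scoop_pts([(0,.066,-.105)],off=(-.009,0,0)))
im=bot.grab_frame('scene')
crop('','pics/h6.png',240,110,310,190,8,im)
```

```text
[0.50216923 0.19518454 0.163     ] [[0.51599674 0.19310689 0.1452893 ]]
```

View pics/h6.png

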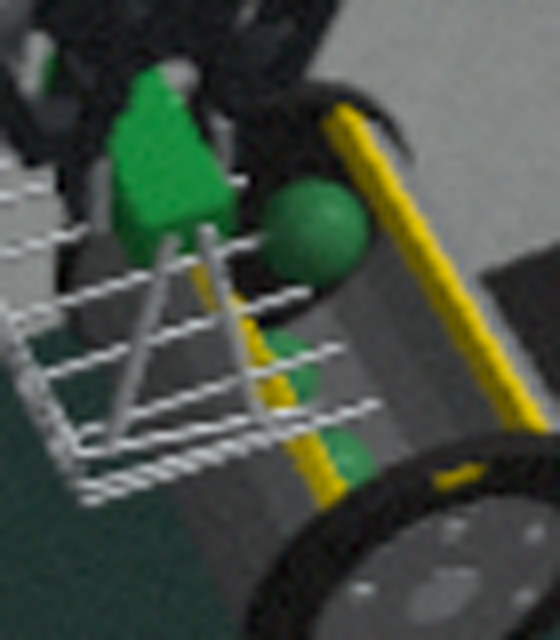

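Emit:
servo_tool:
  plan:
    - [0, 2, 0, 0, 1]
    - [0, 5, 0, 0, 1]
    - [0, 8, 0, 0, 1]
    - [0, 10, 0, 0, 1]
    - [0, 10, 0, 0, 1]
    - [0, -22, 0, 0, 1]
    - [0, -58, 0, 0, 1]
    - [0, -88, 0, 0, 1]
    - [0, -103, 0, 0, 1]
    - [0, -108, 0, 0, 1]

```text
clock: 56.82
position: [0.5227, 0.0159, 0.2315]
tool_rot: [-3.141, 0.0, 3.104]
force: [-0.4, -0.2, -2.9]
grip_width: 0.0343
```

Run:
```python
from h import *
im=bot.grab_frame('scene');t=bot.grab_frame('top')
crop('','pics/h7.png',160,80,310,190,5.3,im)
crop('','pics/h7t.png',180,140,420,260,3.3,t)
o=bot.observe();p=o['position'];print('tcp',p,o['force'],o['moment'])
```

```text
tcp [0.5228648  0.01851576 0.23137208] [-0.84622919  0.50970224 -3.10038514] [ 0.09416017 -0.00369243  0.00716167]
```

View pics/h7.png

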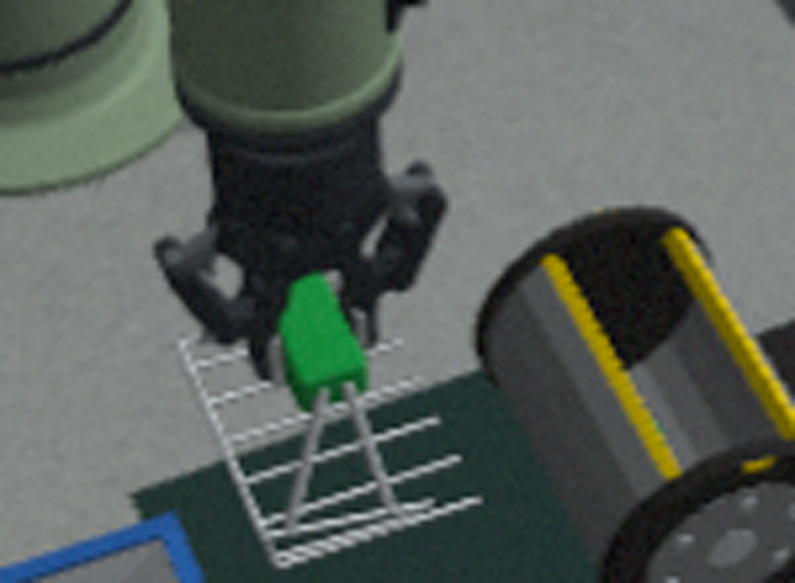

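View pics/h7t.png

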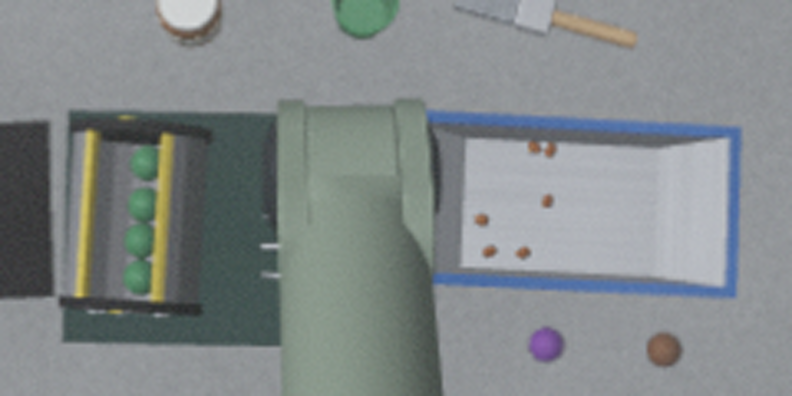

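Emit:
servo_tool:
  plan:
    - [0, 5, 15, 0, 1]
    - [0, 20, 35, 0, 1]
    - [1, 45, 50, 0, 1]
    - [1, 80, 55, 0, 1]
    - [2, 115, 55, 0, 1]
    - [3, 150, 55, 0, 1]
    - [4, 185, 55, 0, 1]
    - [4, 220, 55, 0, 1]
    - [5, 255, 55, 0, 1]
    - [5, 290, 55, 0, 1]

```text
clock: 57.75
position: [0.5267, 0.3127, 0.2862]
tool_rot: [3.141, -0.0, 3.11]
force: [1.4, -0.3, -3.4]
grip_width: 0.0344
```

Emit:
servo_tool:
  plan:
    - [0, 30, 0, 0, 1]
    - [1, 58, 0, 0, 1]
    - [1, 78, 0, 0, 1]
    - [1, 88, -10, 0, 1]
    - [1, 91, -30, 0, 1]
    - [1, 91, -60, 0, 1]
    - [1, 91, -90, 0, 1]
    - [1, 91, -120, 0, 1]
    - [1, 91, -145, 0, 1]
    - [1, 91, -165, 0, 1]

```text
clock: 58.58
position: [0.5273, 0.4001, 0.1184]
tool_rot: [-3.14, -0.002, 3.109]
force: [0.6, 0.6, -3.1]
grip_width: 0.0345
```

Run:
```python
from h import *
im=bot.grab_frame('scene');t=bot.grab_frame('top')
crop('','pics/i1.png',200,60,400,210,4,im)
crop('','pics/i1t.png',130,140,330,260,4,t)
o=bot.observe();p=o['position'];print('tcp',p,o['force'],o['moment'])
```

```text
tcp [0.52653293 0.39937517 0.11747233] [-0.5207736  -1.28390687 -2.85167924] [ 0.00884844 -0.00886902 -0.01562993]
```

View pics/i1.png

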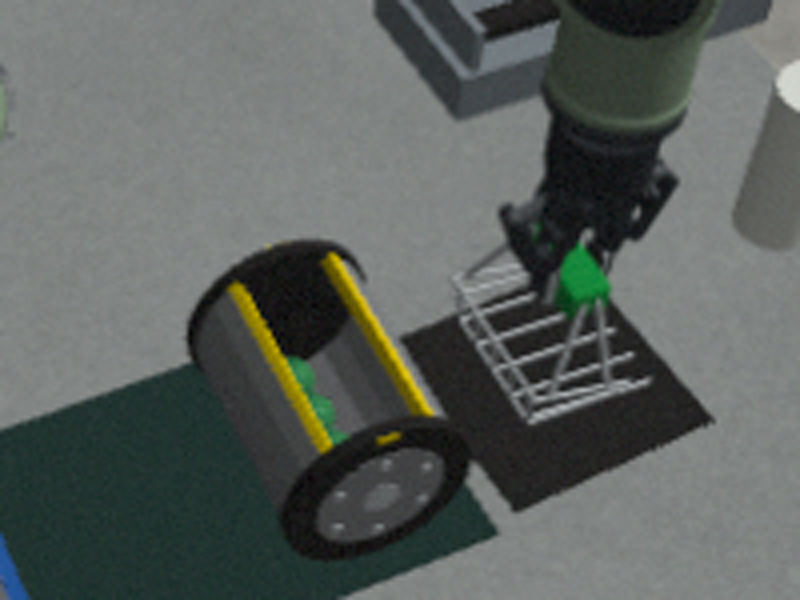

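View pics/i1t.png

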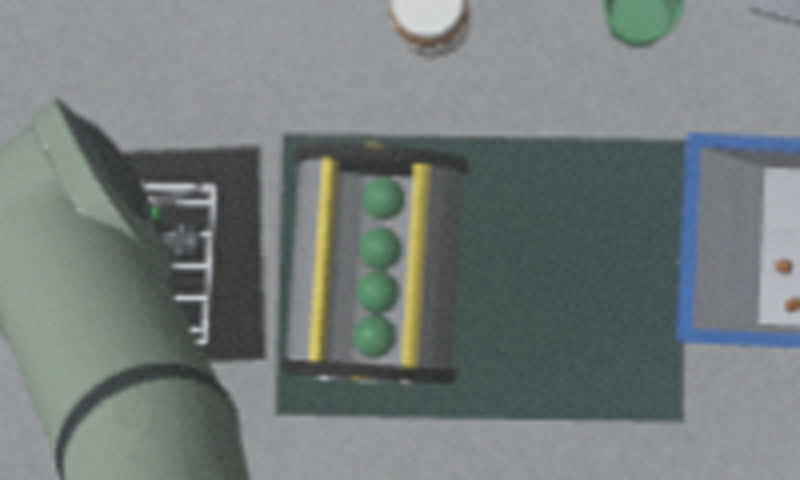

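Emit:
servo_tool:
  plan:
    - [0, 0, -8, 0, 1]
    - [0, 0, -15, 0, 1]
    - [0, 0, -20, 0, 1]
    - [0, 0, -23, 0, 1]
    - [0, 0, -25, 0, 1]
    - [0, 0, -26, 0, 1]
    - [0, 0, -27, 0, 1]
    - [0, 0, -27, 0, 1]
    - [0, 0, -27, 0, 1]
    - [0, 0, -27, 0, 1]

```text
clock: 59.52
position: [0.5289, 0.4002, 0.0945]
tool_rot: [3.141, 0.0, 3.108]
force: [0.8, 0.3, -3.0]
grip_width: 0.0343
```

Emit:
servo_tool:
  plan:
    - [0, 0, -1, 0, 1]
    - [0, 0, -2, 0, 1]
    - [0, 0, -3, 0, 1]
    - [0, 0, -4, 0, 1]
    - [0, 0, -4, 0, 1]
    - [0, 0, -4, 0, 1]
    - [0, 0, -4, 0, 1]
    - [0, 0, -4, 0, 1]
    - [0, 0, -4, 0, 1]
    - [0, 0, -4, 0, 1]

```text
clock: 60.35
position: [0.5292, 0.4002, 0.0926]
tool_rot: [3.141, 0.001, 3.107]
force: [-10.4, -9.0, 31.4]
grip_width: 0.034
```

Emit:
servo_tool:
  plan:
    - [0, 0, 1, 0, 1]
    - [0, 0, 2, 0, 1]
    - [0, 0, 2, 0, 0.3]
    - [0, 0, 2, 0, 0]
    - [0, 0, 2, 0, -0.5]
    - [0, 0, 2, 0, -1]
    - [0, 0, 2, 0, -1]
    - [0, 0, 2, 0, -1]
    - [0, 0, 10, 0, -1]
    - [0, 0, 25, 0, -1]

```text
clock: 61.18
position: [0.5282, 0.3996, 0.1145]
tool_rot: [-3.14, -0.002, 3.108]
force: [-0.4, -0.2, 0.2]
grip_width: 0.0855
```

Emit:
servo_tool:
  plan:
    - [0, 0, 15, 0, -1]
    - [0, 0, 35, 0, -1]
    - [0, 0, 60, 0, -1]
    - [0, 0, 90, 0, -1]
    - [0, 0, 120, 0, -1]
    - [-20, 30, 130, 0, -1]
    - [-50, 60, 130, 0, -1]
    - [-80, 95, 130, 0, -1]
    - [-110, 130, 130, 0, -1]
    - [-130, 150, 130, 0, -1]

```text
clock: 62.02
position: [0.3969, 0.552, 0.2462]
tool_rot: [3.141, 0.0, 3.108]
force: [-0.8, 0.1, 0.4]
grip_width: 0.0854
```

Run:
```python
from h import *
im=bot.grab_frame('scene');t=bot.grab_frame('top')
crop('','pics/j1.png',190,60,390,210,4,im)
crop('','pics/j1t.png',130,120,420,260,2.75,t)
o=bot.observe();p=o['position'];print('tcp',p,o['force'],o['clock'])
```

```text
tcp [0.39247744 0.55545656 0.24545957] [ 0.16656712 -0.48136161  0.05929959] 62.1167
```

View pics/j1.png

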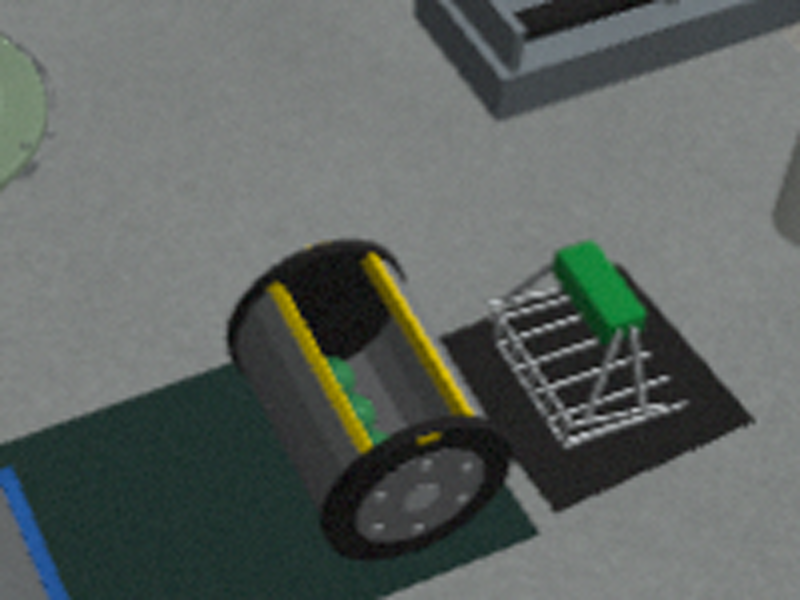

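View pics/j1t.png

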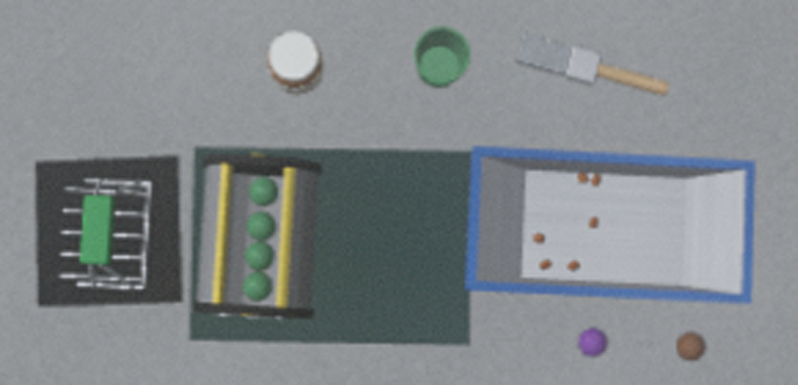

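Emit:
servo_tool:
  plan:
    - [0, 0, 0, 0, -1]
    - [0, 0, 0, 0, -1]
    - [0, 0, 0, 0, -1]
    - [0, 0, 0, 0, -1]
    - [0, 0, 0, 0, -1]
    - [0, 0, 0, 0, -1]
    - [0, 0, 0, 0, -1]
    - [0, 0, 0, 0, -1]
    - [0, 0, 0, 0, -1]
    - [0, 0, 0, 0, -1]

```text
clock: 62.95
position: [0.3988, 0.5501, 0.2453]
tool_rot: [-3.142, -0.0, 3.108]
force: [0.3, 0.2, 0.9]
grip_width: 0.0853
```

Emit:
servo_tool:
  plan:
    - [0, 0, 0, 0, -1]
    - [0, 0, 0, 0, -1]
    - [0, 0, 0, 0, -1]
    - [0, 0, 0, 0, -1]
    - [0, 0, 0, 0, -1]
    - [0, 0, 0, 0, -1]
    - [0, 0, 0, 0, -1]
    - [0, 0, 0, 0, -1]
    - [0, 0, 0, 0, -1]
    - [0, 0, 0, 0, -1]

```text
clock: 63.78
position: [0.3988, 0.5501, 0.2453]
tool_rot: [-3.142, -0.0, 3.108]
force: [0.4, -0.5, -0.5]
grip_width: 0.0856
```

Run:
```python
from h import *
im=bot.grab_frame('scene');t=bot.grab_frame('top')
crop('','pics/k1.png',190,60,390,210,4,im)
crop('','pics/k1t.png',130,150,310,250,4,t)
C=lambda u,v:(130+u/2.75,120+v/2.75)
print('grip',w('top',C(96,229),.121))
```

```text
grip [0.51638981 0.39797056 0.121     ]
```

View pics/k1.png

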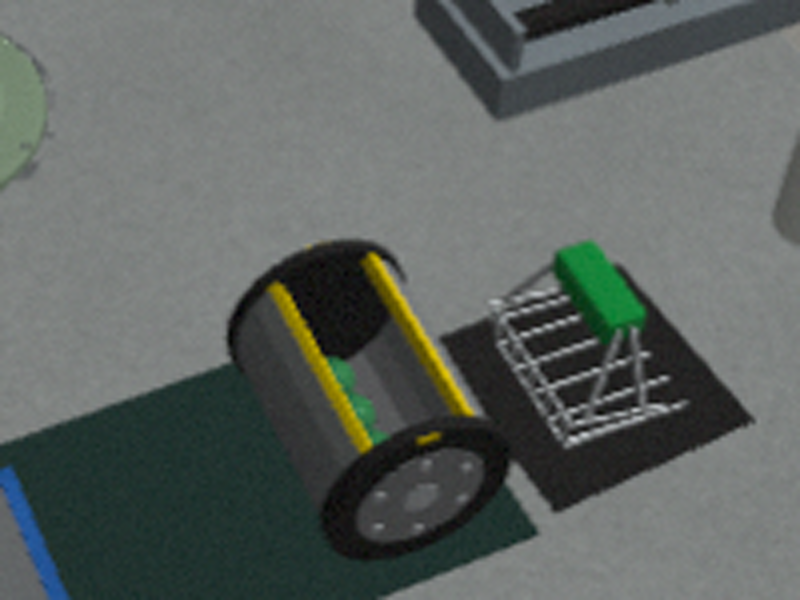

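View pics/k1t.png

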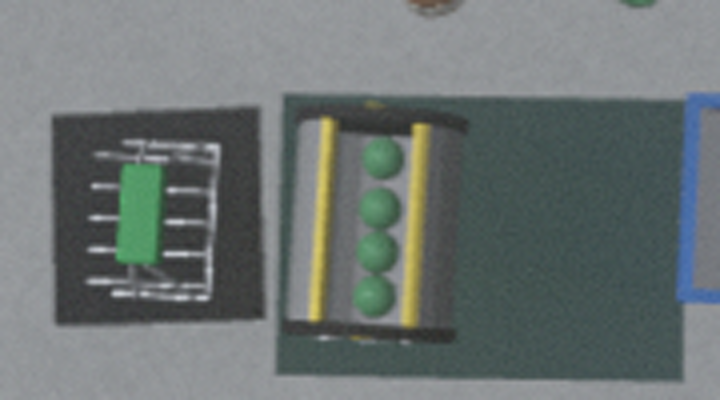

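```bash
python3 -c "
from workcell import bot
print(bot.job_done(), bot.observe()['clock'])"
```

```text
the job is handed in; nothing more can be done
the job is handed in; nothing more can be done
```

I handed the job in at about 64 s, and in the last pictures everything was where it should be. The hand-in reports no verdict, so I can't confirm the scoring.

**What I did**
- **Barrel:** I rolled it port-up by pushing a finger on the inside of the upper port bar.
- **Scooping:** Four green balls were present. They lay too spread out to land the level scoop, so I first rolled them towards the ramp with the wires pressed lightly on top. I then scooped in two loads, three balls and one, each held above the tub with no chips seen in the scoop.
- **Tipping:** The tool cannot tilt, so I shed the balls into the port by sharp stops and backward jerks from low over it.

**Last checks**
- **Balls and barrel:** All four balls lie in a row inside the barrel. The port faces up; I measured it about 0.07 rad off vertical after the first roll, and it looked the same at the end. I compared pictures about 1.7 s apart and the barrel had not moved.
- **Chips:** All six were in the tub in the last picture that showed it, shortly before hand-in.
- **Scoop:** It stands level on the mat, with its grip about 9 mm from over the mat's centre. The fingers are open and well clear.
- **Bystanders:** The tumbler, jar and brush look unmoved.

**Problems and disagreements**
- **Dropped ball:** One ball slipped outside the scoop on the first pass and dropped back into the tub, so it became the second load.
- **Scoop in the grip:** It rolled about 0.1 rad in the fingers. I set it down between tub and barrel to level it and gripped it again.
- **Barrel angle:** After the first roll, the top camera on its own gave 0.26 rad, against 0.07 rad from the scene camera. The combined fit gave 0.08 rad, and the position of the end discs supported that. I did not measure the angle again at the end.

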